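Put the backup drives away in the lockbox

ROBOT

A 6-joint arm with a two-finger parallel gripper is mounted at the origin on the work surface. World frame = base frame: x ahead of the robot, y to its left, z up, the work surface at z = 0. Lengths are in mm, angles in rad, forces in N, time in s.
With the tool pointing down it reaches from about 250 to 775 mm from the base axis. Payload 8.9 kg.
Tool frame: the origin (TCP) lies midway between the tips of the shut fingers; the grasp point (between the pads) lies behind it (grip_depth is the z of the grasp point in the tool frame, in mm); z points along the fingers, y is the line along which they close (so a half turn about z gives the same grasp; the last joint's range is limited). The gripper opens to 85 mm and grips with 20 to 120 N. Pads are 22 mm wide; open, the fingers measure 114 mm over their backs; the gripper's body (76 mm by 85 mm) begins 54 mm behind the grasp point. The pads swing forward as they close: fully open they stand 13 mm farther back than shut.
Start: joints at [1.166, 0.291, -0.153, 1.127, 0, 1.431], TCP at [137.902, 506.564, 231.305] pointing down, gripper open.
Joint ranges: [-2.52, 2.52], [-0.91, 1.74], [-1.3, 1.37], [-1.96, 2.02], [-1.52, 1.47], [-3.14, 3.14]. Speed limits (rad/s): [2.22, 2.22, 2.79, 3.14, 3.14, 3.14].

INTERFACE

Orientations are given as a rotation vector (axis times angle).
In Python, from workcell import state, get_image, job_done, recognise, outline_of, mark_of, grip_depth gives the robot as it stands.
- The arm moves only by the shell command python3 -m handwheel 'ROWS'. ROWS is JSON, a list of rows, each a list of 3 entries, a list of its own where there are three numbers: the turn, a rotation vector about the tool's x, y, z each as a share of 6 degrees, from -1 to 1, then the shift along the tool's x, y, z each as a share of 6 cm, from -1 to 1, then the gripper's target within -1 to 1 (fully open at 1, half-way at 0, shut at -1). In form: [[[ax, ay, az], [dx, dy, dz], gripper], ...]. A call has 1 to 8 rows; each row shifts and turns the commanded pose from where the row before left it, along the tool's axes as they then stand; what a row does not reach is not made up. A row lasts 1/8 s, in which the tool goes at most 62.5 mm and 10.7 degrees, less where a joint would pass 70% of its speed; a pose out of reach is approached as far as the arm can. A call with a number of a shift or a turn outside -1 to 1 is refused whole. A call with a gripper value outside its range is refused whole. The fingers move at their own pace and stop on an object; the grip force is fixed at half the most. Time passes only in rows, so rows that do not move let the fingers close. It gives the time, the measured TCP pose, the force, the opening and the grip force at its end, in the units of the state.
- state(): the state, without advancing time (a new reading comes with each control period).
- get_image(name): name is "scene" or "top"; returns a dict with "frame" (420x560x3 uint8, red, green, blue), "range_z" (420x560 float32, mm along the optical axis (not along the pixel's ray), 0 where there is no reading), "fx", "fy", "cx", "cy" (pixels), "k1" (the pictures are not rectified: a ray, as slopes to the right and down, at radius r is drawn at 1 + k1 r^2 times it, then the intrinsics apply), "R" (3x3) and "t" (3): a world point X has camera coordinates R X + t. Camera axes: x right, y down, z forward; pixel columns grow to the right and rows downward; lengths in mm; the calibration is good to about 2 mm. A picture is of the moment at which its call begins.
- job_done(): hands the job in; it is judged then, once.
Trained networks look in the newest picture that a camera, given by its name, has taken for a name from the list of things; names that differ only in an ending like _2 or _b are one class to them, and where a whole thing is asked for, a point or a joint stands for the part that bears it (a point fixed in the world has none). Each returns a list of dicts, best first, with "p" (0 to 1); they miss things now and then, are a little off and sometimes report something else, mostly with a low value. They report only what shows in the picture. A call takes as long as a camera call. They do not tell look-alikes from the thing itself.
- recognise(camera, query): "extent" ([left, top, right, bottom] in pixels, round what is visible of it).
- outline_of(camera, query): "region" (420x560 bool, what is visible of it) and "extent" ([left, top, right, bottom] in pixels, round what is visible of it).
- mark_of(camera, query): "at" ([column, row] in pixels: a listed point, or the origin of a listed thing).
The state is a dict: "time_s": time; "joints": joint angles; "joint_vel": joint speeds; "tau": joint torques, N m; "ee_pos": TCP position; "tcp_rot": TCP orientation; "contact_force": force on the tool from outside, world axes, zero at the start; "moment": the same for the moment, N m; "finger_gap": opening from 0.0 (shut) to 1.0 (fully open); "grip_force": force on a finger pad.
Only numpy, scipy, OpenCV 4.12 (cv2) and the standard library are available. Lean on these libraries where they do the work, as an engineer would, in place of code of your own. Each camera call takes 0.05 s, during which the arm holds its last target. There are 200 camera calls.

TASK

The keypad of the steel lockbox on the desk is dead: open it by pushing the release rod through the small hole in its left end, which trips the hidden latch, then lay every backup drive from the desk in its well. Put the rod in the pen tray, press the lid shut until it latches, and slide the box back until it sits squarely on its felt mat. Do not lift or tip the box, and leave the other things on the desk where they are.

Things in the scene. Friction and masses are not known exactly. Their poses are not given: they have to be found in the camera images.
- lockbox: Loose grey sheet-steel box, about 1.4 kg with its lid: 160 mm deep (own x), 270 mm long (own y), 62 mm high to the rim, 69 mm with the lid shut; walls and floor 4 mm; keypad on the lid. Origin: centre of its underside; z up, +x the hinge side (away from the robot), +y its left end with the hole. It slides on the desk under a push of 6 to 16 N.
- well (a point): Centre of the floor of the well inside the box, 4 mm above its underside and 21 mm to the right of its middle. The well is open to the rim (58 mm deep, drives fit two high) and reaches 76 mm to front and back and 110 mm to left and right of this point. Left of it is a closed bay with the latch, its deck at z 51 mm of the box: a thing lying there keeps the lid from shutting.
- hole (a point): Centre of the mouth of the release hole in the left end of the box: 12 x 12 mm, black bezel, at (-35, 135, 28) mm of the lockbox; axes as the lockbox. Push straight in along the box's -y: 18 mm behind the outer face the rod meets the sprung pad of the latch (1.5 N, rising to 3 N); the latch lets go when the tip is 26 to 29 mm deep and has its stop at 34 mm.
- lid (a joint): Lid hinged along the top of the box's +x side; 0 shut, 1.45 rad (nearly upright, stop) open. When the latch is tripped a damped spring swings it up in 1 to 2 s and holds it there. Pushed down it resists with 1 to 2 N at the front edge; near 0.1 rad the latch meets it and snaps in under 5 to 10 N; latched it reads below 0.02. Let go before that it springs open.
- lid_edge (a point): Middle of the lid's front edge, far from its hinge, on its outer face; 160 mm from the hinge line, which runs along the box's y at own x 80, z 62 mm of the lockbox. The lid plate is 7 mm thick, 274 mm long. Near the left end a steel strike 33 mm long hangs from its inner face.
- rod: Loose release rod lying on the desk: square black handle 70 mm long, 18 x 18 mm, with a steel rod 5 mm in diameter and 90 mm long sticking out of its +x end. Origin: centre of the handle's underside as it lies at the start; own x along the rod to the tip; the rod's axis runs 9 mm above the origin. 70 g.
- rod_tip (a point): End of the steel rod, 125 mm from the middle of the handle, on the rod's axis.
- pen_tray: Fixed wooden pen tray, 105 mm (own x) by 200 mm (own y), floor 4 mm, rims 13 mm high, 4 mm wide. A divider along y at x 20 mm separates an empty compartment for the rod (x -48 to 18 mm, robot's side) from one with two pens. Origin: centre of its underside.
- mat: Thin grey felt mat (1 mm) lying fixed on the desk, 200 mm (own x) by 310 mm (own y): the box's place, its long side along the box's long side with 20 mm to spare all round. Origin: its centre; it is flush enough for the box to slide onto.
- drive0: Backup drive: flat aluminium slab with black end caps, 105 mm (own x) by 46 mm (own y) by 20 mm, about 0.13 kg, lying loose on the desk; all drives are alike, two to four are there (the others are absent). Origin: centre of its underside as it lies at the start.
- drive1: Backup drive: flat aluminium slab with black end caps, 105 mm (own x) by 46 mm (own y) by 20 mm, about 0.13 kg, lying loose on the desk; all drives are alike, two to four are there (the others are absent). Origin: centre of its underside as it lies at the start.
- drive2: Backup drive: flat aluminium slab with black end caps, 105 mm (own x) by 46 mm (own y) by 20 mm, about 0.13 kg, lying loose on the desk; all drives are alike, two to four are there (the others are absent). Origin: centre of its underside as it lies at the start.
- drive3: Backup drive: flat aluminium slab with black end caps, 105 mm (own x) by 46 mm (own y) by 20 mm, about 0.13 kg, lying loose on the desk; all drives are alike, two to four are there (the others are absent). Origin: centre of its underside as it lies at the start.
- stapler: Bystander: black and steel stapler, 140 x 36 x 45 mm, loose.
- glasses_case: Bystander: dark wooden-coloured glasses case, 160 x 64 x 44 mm, rounded, loose.
- art_book: Bystander: white hardback book lying flat, 120 x 180 x 24 mm, loose.
- mug: Bystander: white mug, 80 mm in diameter, 90 mm high, loose.
- figure: Bystander: black abstract seated figure, 220 mm high, loose.
- tape_dispenser: Bystander: black tape dispenser with a roll, 140 x 55 x 77 mm, loose.
There are look-alikes about, which are no part of the job. Leave any orange or yellow look-alike of the drive0 alone.

How it is judged (in metres and radians):
On the way, in this order (a step that is already met when the one before it is completed fails the run):
1. the rod's tip is in the release hole, at least 12 mm deep, and the lid has sprung up (x of rod_tip in the frame of hole between -0.008 and 0.008 m and z of rod_tip in the frame of hole between -0.008 and 0.008 m and y of rod_tip in the frame of hole between -0.06 and -0.012 m and value of joint lid above 0.06 rad).
2. the lid stands open and every drive lies in the well (value of joint lid above 0.8 rad and x of drive0 in the frame of lockbox between -0.076 and 0.076 m and y of drive0 in the frame of lockbox between -0.131 and 0.089 m and z of drive0 in the frame of lockbox between -0.005 and 0.054 m and x of drive1 in the frame of lockbox between -0.076 and 0.076 m and y of drive1 in the frame of lockbox between -0.131 and 0.089 m and z of drive1 in the frame of lockbox between -0.005 and 0.054 m and x of drive2 in the frame of lockbox between -0.076 and 0.076 m and y of drive2 in the frame of lockbox between -0.131 and 0.089 m and z of drive2 in the frame of lockbox between -0.005 and 0.054 m and x of drive3 in the frame of lockbox between -0.076 and 0.076 m and y of drive3 in the frame of lockbox between -0.131 and 0.089 m and z of drive3 in the frame of lockbox between -0.005 and 0.054 m), for 0.2 s.
3. the lid is shut and latched over the drives (value of joint lid below 0.04 rad and x of drive0 in the frame of lockbox between -0.076 and 0.076 m and y of drive0 in the frame of lockbox between -0.131 and 0.089 m and z of drive0 in the frame of lockbox between -0.005 and 0.054 m and x of drive1 in the frame of lockbox between -0.076 and 0.076 m and y of drive1 in the frame of lockbox between -0.131 and 0.089 m and z of drive1 in the frame of lockbox between -0.005 and 0.054 m and x of drive2 in the frame of lockbox between -0.076 and 0.076 m and y of drive2 in the frame of lockbox between -0.131 and 0.089 m and z of drive2 in the frame of lockbox between -0.005 and 0.054 m and x of drive3 in the frame of lockbox between -0.076 and 0.076 m and y of drive3 in the frame of lockbox between -0.131 and 0.089 m and z of drive3 in the frame of lockbox between -0.005 and 0.054 m), for 0.3 s.
At the end, for the whole second after the job is handed in: The lid is latched (below 0.04 rad), every drive is in the well, the box stands still within 30 mm of the mat's centre and within 0.16 rad (9 degrees) of square to it, and the rod lies at rest in the pen tray (handle and tip inside its rims) (all of step 3 and x of rod in the frame of pen_tray between -0.053 and 0.053 m and y of rod in the frame of pen_tray between -0.102 and 0.102 m and z of rod in the frame of pen_tray between 0 and 0.035 m and x of rod_tip in the frame of pen_tray between -0.053 and 0.053 m and y of rod_tip in the frame of pen_tray between -0.102 and 0.102 m and z of rod_tip in the frame of pen_tray between 0 and 0.035 m and horizontal distance between lockbox and mat below 0.03 m and angle between the x axis of lockbox and the x axis of mat, either way round below 0.16 rad and angle between lockbox's own z axis and vertical below 0.05 rad and linear speed of lockbox below 0.01 m/s and linear speed of rod below 0.02 m/s); the robot touches nothing.
It fails at once if the box is lifted or tipped (height (world z) of lockbox above 0.02 m or angle between lockbox's own z axis and vertical above 0.2 rad).
It fails at once if another thing on the desk is shifted by more than 40 mm or knocked over (distance of any of stapler, glasses_case, art_book, mug, figure, tape_dispenser from where it was at the start of the episode above 0.04 m or angle between any of stapler, glasses_case, art_book, mug, figure, tape_dispenser's own z axis and vertical above 0.5 rad).
Of drive0, drive1, drive2, drive3 only 2 to 4 are there at a start; the rules pass over those that are not, and their reading is None.
At some moment in a run one of drive0, drive1, drive2, drive3 may be knocked a few centimetres aside while the robot is not near it.
Once in a run the grip may slacken for a moment while it holds something.
It also fails if it takes over 210 s, if anything falls off the work surface, if the arm or the gripper's body presses on something with over 40 N, if the wrist force passes 120 N, or if a joint passes its speed limit or range.

## Working session

There is one attempt and no reset: what is moved stays moved. The work goes in short steps, Python scripts to look and compute and a shell command to move; the robot and the scene stay as the last step left them, time stands still between calls to the robot, and variables do not carry over. Pictures are saved under pics/ and viewed, at most 17 in all, crops included, and the job is handed in when it is done.

```bash
ls; mkdir -p pics; cat > h.py <<'E'
import numpy as np, cv2
from scipy.spatial.transform import Rotation as Ro
from workcell import *
def undist(im,uv):
    uv=np.atleast_2d(np.float64(uv)); d=np.c_[(uv[:,0]-im['cx'])/im['fx'],(uv[:,1]-im['cy'])/im['fy']]
    s=d.copy()
    for _ in range(20): s=d/(1+im['k1']*(s**2).sum(1,keepdims=True))
    return s
def world(im,uv,z=None,depth=None):
    """pixels -> world by plane z, or by depth"""
    s=undist(im,uv); r=np.c_[s,np.ones(len(s))]; R=np.array(im['R']);t=np.array(im['t'])
    C=-R.T@t; D=r@R
    if z is not None: return C+D*((z-C[2])/D[:,2])[:,None]
    return C+D*np.atleast_1d(depth)[:,None]
def cloud(im):
    v,u=np.mgrid[0:420,0:560]; d=np.float64(im['range_z'].ravel())
    P=world(im,np.c_[u.ravel(),v.ravel()],depth=d); P[d==0]=np.nan
    return P.reshape(420,560,3)
def proj(im,X):
    c=np.atleast_2d(X)@np.array(im['R']).T+np.array(im['t']); s=c[:,:2]/c[:,2:]
    s=s*(1+im['k1']*(s**2).sum(1,keepdims=True)); return s*[im['fx'],im['fy']]+[im['cx'],im['cy']]
def save(im,n,f=None,sc=1):
    a=im['frame'][:,:,::-1]
    if f: a=a[f[1]:f[3],f[0]:f[2]]
    cv2.imwrite(n,cv2.resize(a,None,fx=sc,fy=sc,interpolation=cv2.INTER_CUBIC))
def rect(P):
    (c,s,a)=cv2.minAreaRect(np.float32(P[:,:2])); 
    if s[0]<s[1]: s=s[::-1]; a+=90
    return np.round(c,1),np.round(s,1),round(((a+90)%180)-90,1)
E
python3 - <<'E'
from h import *
for n in('scene','top'):
    im=get_image(n); save(im,f'pics/{n}0.png'); print(n,im['fx'],im['k1'],np.round(-np.array(im['R']).T@im['t']))
    P=cloud(im)
    for q in ['lockbox','hole','rod','rod_tip','pen_tray','mat','drive0','stapler','glasses_case','art_book','mug','figure','tape_dispenser','well','lid_edge']:
        for o in outline_of(n,q)[:6] if q not in('hole','rod_tip','well','lid_edge') else []:
            if o['p']<.3: continue
            Q=P[o['region']]; Q=Q[~np.isnan(Q[:,0])]
            if len(Q)>5: print(q,round(o['p'],2),np.int32(o['extent']),rect(Q),'z',np.round(np.percentile(Q[:,2],[5,50,95])))
        if q in('hole','rod_tip','lockbox','rod','mat','pen_tray'):
            print('  mark',q,[(round(m['p'],2),np.round(m['at'])) for m in mark_of(n,q)[:3]])
s=state();print(s['ee_pos'],s['tcp_rot'],s['finger_gap'],grip_depth)
E
```

```text
pics
scene 503.4313367934231 -0.03376652955414783 [1197.  814. 1034.]
lockbox 0.86 [226 194 325 285] (array([529.1, -63.8]), array([353.6, 169.8]), 84.9) z [14. 68. 72.]
lockbox 0.73 [227 194 325 268] (array([499.8, -61.2]), array([356.7, 217.1]), 82.7) z [65. 69. 73.]
lockbox 0.68 [237 152 274 178] (array([ 320.2, -362.8]), array([171.4,  89.7]), 6.6) z [ 1. 25. 42.]
  mark lockbox [(0.77, array([274., 242.])), (0.53, array([329., 315.]))]
  mark hole [(0.83, array([311., 254.])), (0.29, array([393., 345.]))]
rod 0.48 [373 287 424 315] (array([411.7, 359.6]), array([164.5,  20.3]), -6.6) z [ 2. 15. 22.]
rod 0.48 [305 332 402 420] (array([665.9, 434.3]), array([190.6, 142.9]), -84.4) z [ 6. 24. 27.]
  mark rod []
  mark rod_tip [(0.72, array([422., 285.]))]
pen_tray 0.7 [159 182 223 221] (array([ 616.1, -348.5]), array([232.5, 168.9]), 72.8) z [-1.  5. 14.]
  mark pen_tray [(0.68, array([187., 204.])), (0.6, array([293., 215.])), (0.26, array([310., 257.]))]
mat 0.76 [174 228 286 319] (array([715.8, -33. ]), array([315.3, 267.3]), -88.0) z [-4. -0.  4.]
  mark mat [(0.59, array([230.
[... 2914 characters left out ...]
368.2, 485.1]), array([163.7,  80.3]), -5.3) z [21. 41. 50.]
art_book 0.61 [411 187 438 222] (array([ 497.2, -571.7]), array([146.3,  55.5]), 11.4) z [ 9. 30. 74.]
art_book 0.57 [127 148 180 186] (array([676.7, 439.8]), array([184., 135.]), -85.4) z [ 7. 23. 32.]
mug 0.66 [182 126 208 155] (array([765.6, 288.3]), array([117.2,  76.3]), 15.1) z [-2. 39. 91.]
figure 0.71 [336 114 355 149] (array([ 770.6, -279.6]), array([125.2,  72.8]), 4.1) z [  2.  89. 215.]
tape_dispenser 0.78 [413 188 436 222] (array([ 499.2, -570.8]), array([148. ,  54.5]), 9.5) z [11. 31. 74.]
[137.8917438  506.5766935  231.31611602] [-4.16312119e-01 -3.11385918e+00 -3.06730082e-05] 1.0012902414500386 -18.700000000000003
```

View pics/scene0.png

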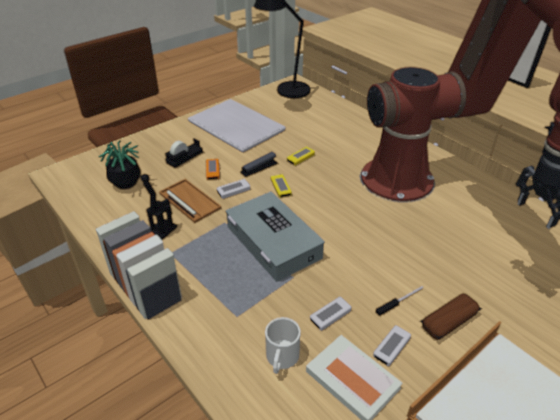

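```bash
python3 - <<'E'
import cv2
a=cv2.imread('pics/top0.png')[100:330,110:450]; cv2.imwrite('pics/topc.png',cv2.resize(a,None,fx=2.3,fy=2.3,interpolation=cv2.INTER_CUBIC))
E
```

```text
(no output)
```

View pics/topc.png

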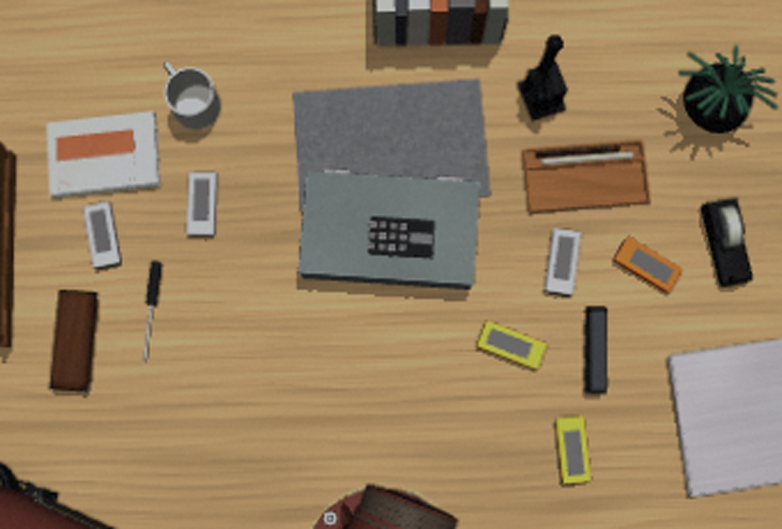

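The scene view shows silver drives at (331,312), (393,345) and (233,188). The look-alikes are yellow at (301,156) and (281,185), and orange at (212,168); I leave those alone. The rod handle is at (387,306) with its tip at (422,288), and the hole is at (311,256). The box sits short of the mat, which is at (230,264). Next I fit the shapes in both views.

```bash
cat >> h.py <<'E'
from scipy.optimize import minimize
def boxpts(p,lx,ly,z0,z1):
    c,s=np.cos(p[2]),np.sin(p[2]); q=np.array([[a*lx/2,b*ly/2] for a in(-1,1) for b in(-1,1)])@np.array([[c,s],[-s,c]])+p[:2]
    return np.r_[np.c_[q,np.full(4,z0)],np.c_[q,np.full(4,z1)]]
def hullmask(im,X,up=4):
    u=(proj(im,X)+.5)*up; m=np.zeros((420*up,560*up),np.uint8)
    cv2.fillConvexPoly(m,cv2.convexHull(np.int32(np.round(u*16))),1,shift=4)
    return m
def fit(views,p0,lx,ly,z0,z1,up=4):
    """views: list of (im,mask). returns pose,mean IoU"""
    M=[(im,cv2.resize(np.uint8(m),None,fx=up,fy=up,interpolation=cv2.INTER_NEAREST)) for im,m in views]
    def cost(p):
        p=np.array([p[0],p[1],p[2]/100]); r=0
        for im,m in M:
            h=hullmask(im,boxpts(p,lx,ly,z0,z1)); r+=1-(h&m).sum()/max(1,(h|m).sum())
        return r/len(M)
    x0=np.array([p0[0],p0[1],p0[2]*100]); 
    r=minimize(cost,x0,method='Nelder-Mead',options=dict(initial_simplex=np.r_[[x0],x0+np.diag([8,8,8])],xatol=.1,fatol=1e-4))
    return np.round([r.x[0],r.x[1],r.x[2]/100],3),round(1-r.fun,3)
def outl(n,im,q,xy,z=10,pmin=.3):
    """best mask whose centre is near world xy"""
    best=None;u=proj(im,[*xy,z])[0]
    for o in outline_of(n,q):
        e=o['extent']; d=np.hypot((e[0]+e[2])/2-u[0],(e[1]+e[3])/2-u[1])
        if o['p']>=pmin and d<18 and (best is None or d<best[0]): best=(d,o['region'])
    return None if best is None else best[1]
E
python3 - <<'E'
from h import *
I={n:get_image(n) for n in('scene','top')}
def f(q,p0,*a):
    V=[(n,I[n],outl(n,I[n],q,p0[:2],(a[2]+a[3])/2)) for n in I]
    V=[v for v in V if v[2] is not None]
    print(q,'both',*fit([v[1:] for v in V],p0,*a))
    for v in V: print('    ',v[0],*fit([v[1:]],p0,*a))
f('lockbox',(530,-27,-.1),162,272,0,69)
f('drive0',(585,273,-.03),105,46,0,20)
f('drive0',(537,438,.19),105,46,0,20)
f('drive0',(474,-305,-.2),105,46,0,20)
f('pen_tray',(615,-350,.06),105,200,0,13)
# rod handle: dark pixels
for n in I:
    im=I[n]; g=im['frame'].max(2); P=cloud(im)
    m=(g<70)&(abs(P[...,0]-430)<90)&(abs(P[...,1]-360)<50)
    k,l,st,ce=cv2.connectedComponentsWithStats(np.uint8(m)); i=1+np.argmax(st[1:,4]); m=l==i
    print(n,st[i],'handle',*fit([(im,m)],(440,360,0),70,18,0,18))
    print([ (q,round(o['p'],2),np.round(o['at'],1),np.round(world(im,o['at'],z=z),1)) for q,z in(('rod_tip',9),('rod',0),('hole',28),('mat',0)) for o in mark_of(n,q)[:2]])
s,t=I['scene'],I['top']
save(s,'a.png',(365,270,445,330),5); save(s,'b.png',(280,220,360,280),5); save(s,'c.png',(300,290,420,380),3.33);save(s,'d.png',(200,140,320,230),3.33)
a,b,c,d=[cv2.resize(cv2.imread(x+'.png'),(400,300)) for x in 'abcd']
cv2.imwrite('pics/crop1.png',np.vstack([np.hstack([a,b]),np.hstack([c,d])]))
E
```

```text
lockbox both [ 5.26733e+02 -2.74490e+01 -9.80000e-02] 0.978
     scene [ 5.26472e+02 -2.84150e+01 -9.20000e-02] 0.981
     top [ 5.26731e+02 -2.72730e+01 -1.03000e-01] 0.978
drive0 both [ 5.82872e+02  2.75231e+02 -3.00000e-03] 0.833
     scene [5.81602e+02 2.74285e+02 5.40000e-02] 0.781
     top [5.82041e+02 2.76049e+02 1.00000e-03] 0.898
drive0 both [5.37868e+02 4.38624e+02 2.08000e-01] 0.862
     scene [5.36049e+02 4.38220e+02 2.22000e-01] 0.889
     top [5.39182e+02 4.39366e+02 1.98000e-01] 0.842
drive0 both [ 4.73786e+02 -3.03819e+02 -1.63000e-01] 0.824
     scene [ 4.75130e+02 -3.04804e+02 -1.61000e-01] 0.829
     top [ 4.71527e+02 -3.01956e+02 -2.46000e-01] 0.836
pen_tray both [ 6.15406e+02 -3.50031e+02  4.00000e-02] 0.94
     scene [ 6.16347e+02 -3.50352e+02  3.70000e-02] 0.957
     top [ 6.13962e+02 -3.50354e+02  4.60000e-02] 0.931
scene [376 299  23  16 165] handle [ 4.55371e+02  3.52894e+02 -1.80000e-02] 0.654
[('rod_tip', 0.68, array([420.4, 286. ]), array([[334.8, 364.6,   9. ]])), ('rod', 0.58, array([385.3, 311.5]), array([[466.3, 357.1,   0. ]])), ('rod', 0.51, array([348.6, 378.4]), array([[676.5, 431.5,   0. ]])), ('hole', 0.9, array([308.9, 256.1]), array([[503.1, 102.6,  28. ]])), ('hole', 0.22, array([283.3, 355.2]), array([[763.7, 302.7,  28. ]])), ('mat', 0.92, array([229.1, 266.3]), array([[683.2, -30.5,   0. ]])), ('mat', 0.27, array([234.2, 192.1]), array([[ 475.4, -295.9,    0. ]]))]
top [174 214   6  19  85] handle [ 4.56059e+02  3.54008e+02 -1.11000e-01] 0.725
[('rod_tip', 0.7, array([241. , 209.7]), array([[497.8, 113.7,   9. ]])), ('rod_tip', 0.61, array([197.3, 186.4]), array([[590.9, 275.6,   9. ]])), ('rod', 0.66, array([179.6, 226.7]), array([[442.4, 344. ,   0. ]])), ('hole', 0.59, array([242.3, 207.7]), array([[501.8, 107.4,  28. ]])), ('mat', 0.78, array([279.9, 162.3]), array([[675.8, -35.1,   0. ]])), ('mat', 0.71, array([366.4, 177.7]), array([[ 607.3, -358.3,    0. ]]))]
```

View pics/crop1.png

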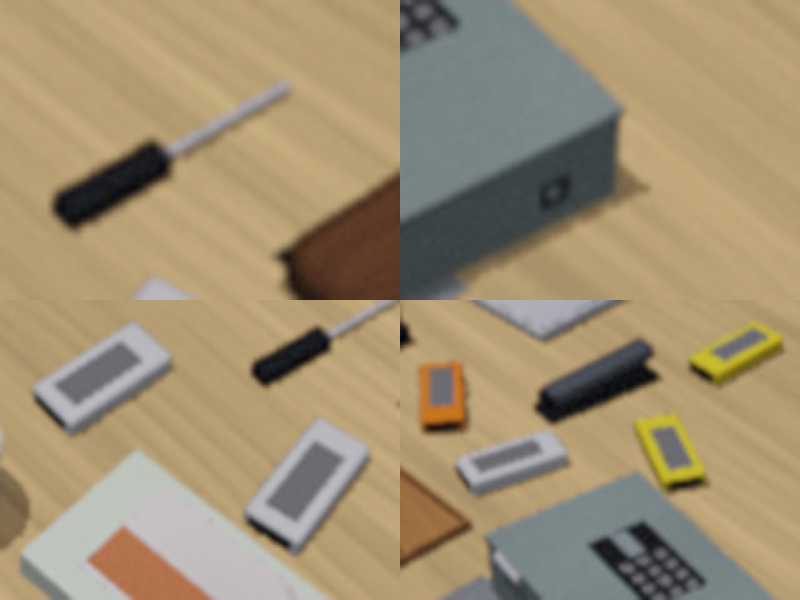

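The crops confirm three silver drives, the rod with its tip at scene (422.6,287), and the hole at scene (310.6,258).

```bash
cat >> h.py <<'E'
def plan(x,y,z,phi,note=''):
    """from the present pose: turn about tool z (in 6deg units) to closing-line angle phi (deg, mod 180), then shift in 60 mm units in the turned tool frame"""
    s=state(); R=Ro.from_rotvec(s['tcp_rot']).as_matrix(); a=np.degrees(np.arctan2(R[1,1],R[0,1]))
    d=(phi-a+90)%180-90
    R2=R@Ro.from_euler('z',-d,degrees=True).as_matrix(); v=R2.T@(np.array([x,y,z])-s['ee_pos'])/60
    tilt=np.degrees(R.T@np.cross(R[:,2],[0,0,-1]))/6
    print(note,'turn',round(-d/6,3),'shift',np.round(v,3),'| tilt',np.round(tilt,3),'q6',round(s['joints'][5],2),'tool x ang',round(np.degrees(np.arctan2(R2[1,0],R2[0,0])),1),'t',round(s['time_s'],1),'F',np.round(s['contact_force'],1),'gap',round(s['finger_gap'],3),'pos',np.round(s['ee_pos'],1),'phi',round(a,1))
E
python3 - <<'E'
from h import *
im=get_image('scene')
tip=world(im,[422.6,287],z=9)[0]; h=world(im,[387.2,306.8],z=9)[0]; h2=world(im,[(378.2+397.5)/2,(312+302)/2],z=9)[0]
print('tip',tip,'handle',h,h2,np.linalg.norm(tip-h),np.degrees(np.arctan2(*(tip-h)[1::-1])))
print('hole on y plane')
# intersect ray with box left plane
B=np.array([526.7,-27.4]);th=-.098;n=np.array([-np.sin(th),np.cos(th),0])
a=world(im,[310.6,258],depth=0)[0];b=world(im,[310.6,258],depth=1000)[0]
k=(135-(a-[*B,0])@n)/((b-a)@n);X=a+k*(b-a);print(X, (X-[*B,0])@[np.cos(th),np.sin(th),0])
a_=np.degrees(np.arctan2(*(tip-h)[1::-1]))
c=tip+(h-tip)*125/np.linalg.norm(h-tip);print('c',c)
plan(c[0],c[1],120,a_+90)
E
```

```text
tip [333.09530727 370.66099141   9.        ] handle [457.38614037 354.11729255   9.        ] [456.59309301 355.63210985   9.        ] 125.38702151111379 172.41822574886874
hole on y plane
[503.82542973 110.49978635  27.08867698] -36.25737221782378
c [457.00250237 354.16835658   9.        ]
 turn -1.275 shift [-5.607 -1.816  1.855] | tilt [-0.  0.  0.] q6 1.43 tool x ang 172.4 t 2.9 F [-0.4 -0.3  0.5] gap 1.0 pos [137.9 506.6 231.3] phi 74.8
```

```bash
python3 -m handwheel '[[[0,0,-0.64],[0,0,0],0.2],[[0,0,-0.635],[0,0,0],0.2],[[0,0,0],[-0.93,-0.3,0],0.2],[[0,0,0],[-0.93,-0.3,0],0.2],[[0,0,0],[-0.93,-0.3,0],0.2],[[0,0,0],[-0.93,-0.3,0],0.2],[[0,0,0],[-0.93,-0.3,0.5],0.2],[[0,0,0],[-0.93,-0.3,0.5],0.2]]'; python3 -m handwheel '[[[0,0,0],[0,0,0.4],0.2],[[0,0,0],[0,0,0.4],0.2],[[0,0,0],[0,0,0],0.2]]'; python3 -c "
from h import *
plan(457,354.2,3,82.4)"
```

```text
time_s: 3.85
ee_pos: [452.1, 357.1, 174.1]
tcp_rot: [0.208, 3.134, 0.001]
contact_force: [0.0, 1.1, -0.0]
finger_gap: 0.6
grip_force: 0.0
time_s: 4.22
ee_pos: [449.1, 357.1, 124.8]
tcp_rot: [-0.208, -3.132, 0.003]
contact_force: [-1.0, -0.0, 0.4]
finger_gap: 0.601
grip_force: 0.0
 turn 0.001 shift [-0.143 -0.025  2.03 ] | tilt [-0.021 -0.026  0.   ] q6 0.68 tool x ang 172.4 t 4.2 F [-1.  -0.   0.4] gap 0.601 pos [449.1 357.1 124.8] phi 82.4
```

```bash
python3 -m handwheel '[[[0,0,0],[-0.143,-0.025,0.6],0.2],[[0,0,0],[0,0,0.6],0.2],[[0,0,0],[0,0,0.4],0.2],[[0,0,0],[0,0,0.4],0.2],[[0,0,0],[0,0,0],0.2]]';python3 -m handwheel '[[[0,0,0],[0,0,0],-1],[[0,0,0],[0,0,0],-1],[[0,0,0],[0,0,0],-1],[[0,0,0],[0,0,0],-1],[[0,0,0],[0,0,0],-1]]'; python3 -c "
from h import *
plan(457,354.2,80,82.4)"
```

```text
time_s: 4.85
ee_pos: [457.8, 355.2, 6.1]
tcp_rot: [-0.207, -3.133, 0.002]
contact_force: [0.0, -0.1, 0.0]
finger_gap: 0.598
grip_force: 0.0
time_s: 5.48
ee_pos: [459.4, 356.0, 8.1]
tcp_rot: [0.207, 3.133, 0.002]
contact_force: [-1.0, 0.5, 6.6]
finger_gap: 0.184
grip_force: 59.1
 turn 0.005 shift [ 0.034 -0.033 -1.199] | tilt [0.016 0.019 0.   ] q6 0.67 tool x ang 172.4 t 5.5 F [-1.   0.5  6.6] gap 0.184 pos [459.4 356.    8.1] phi 82.4
```

```bash
python3 -m handwheel '[[[0,0,0],[0,0,-0.5],-1],[[0,0,0],[0,0,-0.7],-1],[[0,0,0],[0,0,0],-1],[[0,0,0],[0,0,0],-1]]'; python3 - <<'E'
from h import *
im=get_image('scene'); plan(457,354.2,80,82.4)
save(im,'a.png',(330,230,450,320),6.6); cv2.imwrite('pics/grasp1.png',cv2.imread('a.png')[:600,:800])
print([(round(m['p'],2),m['at']) for q in('rod','rod_tip') for m in mark_of('scene',q)])
E
```

```text
time_s: 5.98
ee_pos: [458.5, 355.3, 78.7]
tcp_rot: [0.208, 3.134, 0.001]
contact_force: [-0.3, 0.0, -0.4]
finger_gap: 0.186
grip_force: 58.9
 turn 0.003 shift [ 0.015 -0.016 -0.033] | tilt [-0.004 -0.005  0.   ] q6 0.67 tool x ang 172.4 t 6.0 F [-0.1 -0.9 -1.3] gap 0.189 pos [458. 355.  78.] phi 82.4
[(0.62, [282.5, 354.1]), (0.47, [390.8, 291.5]), (0.18, [231.4, 266.1]), (0.52, [428.8, 268.4]), (0.51, [307.4, 256.4])]
```

View pics/grasp1.png

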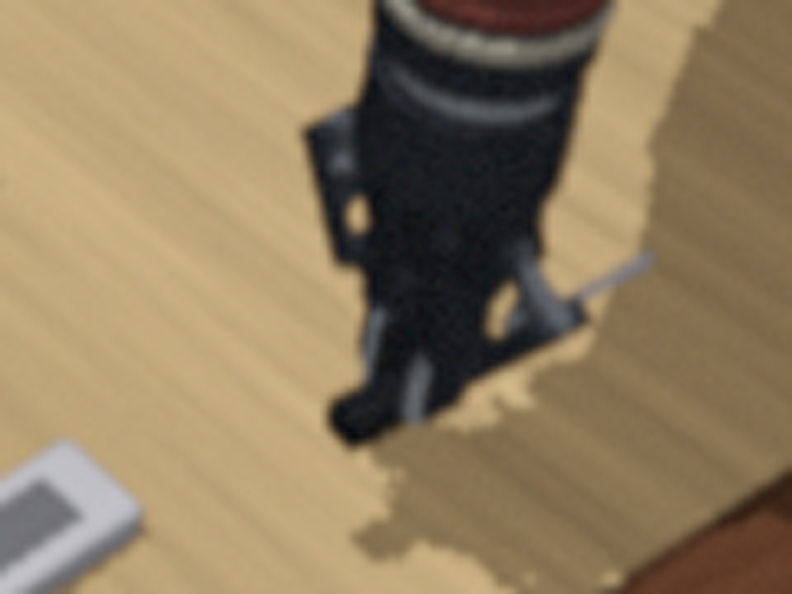

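The rod is held level, with its tip at about (428,270). Next I turn it toward the box.

```bash
T='unused'; python3 -m handwheel '[[[0,0,-0.96],[0,0,-0.1],-1],[[0,0,-0.96],[0,0,-0.1],-1],[[0,0,-0.96],[0,0,-0.1],-1],[[0,0,-0.96],[0,0,-0.1],-1],[[0,0,-0.96],[0,0,0],-1],[[0,0,-0.96],[0,0,0],-1],[[0,0,-0.96],[0,0,0],-1],[[0,0,-0.96],[0,0,0],-1]]'; python3 -m handwheel '[[[0,0,-0.96],[0,0,0],-1],[[0,0,-0.96],[0,0,0],-1],[[0,0,-0.96],[0,0,0],-1],[[0,0,-0.96],[0,0,0],-1],[[0,0,-0.96],[0,0,0],-1],[[0,0,-0.96],[0,0,0],-1],[[0,0,-0.96],[0,0,0],-1],[[0,0,-0.95],[0,0,0],-1]]'; python3 -c "
from h import *
plan(520.5,271.5,100,174.4)"
```

```text
time_s: 7.12
ee_pos: [457.9, 355.0, 101.4]
tcp_rot: [1.04, -2.963, 0.001]
contact_force: [0.1, 0.2, 0.4]
finger_gap: 0.191
grip_force: 58.9
time_s: 8.12
ee_pos: [457.9, 355.0, 101.4]
tcp_rot: [2.115, -2.32, -0.001]
contact_force: [-0.0, -0.0, -1.0]
finger_gap: 0.189
grip_force: 58.9
 turn 0.051 shift [ 1.283 -1.174  0.023] | tilt [ 0.013 -0.009  0.   ] q6 -0.95 tool x ang -95.6 t 8.1 F [-0. -0. -1.] gap 0.189 pos [457.9 355.  101.4] phi 174.7
```

```bash
python3 -m handwheel '[[[0,0,0.05],[0.64,-0.587,0],-1],[[0,0,0],[0.64,-0.587,0],-1],[[0,0,0],[0,0,0],-1],[[0,0,0],[0,0,0],-1]]'; python3 - <<'E'
from h import *
im=get_image('scene'); plan(520.5,271.5,100,174.4)
tp=get_image('top')
save(im,'a.png',(285,190,365,250),8);save(tp,'b.png',(190,190,250,235),8)
a=cv2.resize(cv2.imread('a.png'),(520,390));b=cv2.resize(cv2.imread('b.png'),(280,210)); o=np.zeros((600,800,3),np.uint8);o[:390,:520]=a;o[390:,:280]=b
# prediction of tip if level: 
s=state();R=Ro.from_rotvec(s['tcp_rot']).as_matrix();X=np.array(s['ee_pos'])+R@[127,0,-1]
print('pred tip',X,proj(im,X),proj(tp,X))
for n in('scene','top'): print(n,[(round(m['p'],2),np.round(m['at'],1)) for m in mark_of(n,'rod_tip')],[(round(m['p'],2),np.round(m['at'],1)) for m in mark_of(n,'hole')])
cv2.imwrite('pics/hover.png',o)
E
```

```text
time_s: 8.62
ee_pos: [520.4, 271.8, 101.6]
tcp_rot: [2.105, -2.33, -0.001]
contact_force: [-0.0, 0.8, -0.9]
finger_gap: 0.186
grip_force: 58.9
 turn -0.027 shift [ 0.013 -0.007  0.029] | tilt [ 0.013 -0.003  0.   ] q6 -1.11 tool x ang -95.6 t 8.7 F [-0.4  0.1 -0.5] gap 0.189 pos [520.1 272.3 101.8] phi 174.2
pred tip [507.40336111 146.26701044 102.9428654 ] [[319.83067719 245.94555601]] [[229.75803497 202.83061236]]
scene [(0.69, array([318.5, 246.9]))] [(0.64, array([272.6, 243.8]))]
top [(0.57, array([229.3, 204.2]))] [(0.98, array([241.3, 209. ])), (0.35, array([355.1, 216.1]))]
```

View pics/hover.png

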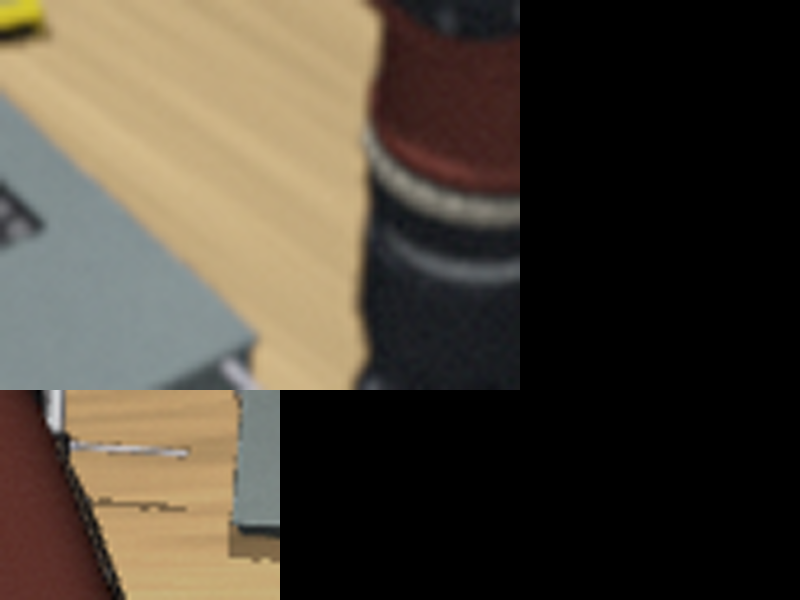

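Measured tip agrees with the model in both views: scene (319.6,245.2) and top (229.6,203.0). Next I descend in front of the hole.

```bash
python3 -c "
from h import *
plan(518.0,248.7,60,174.4)"
python3 -m handwheel '[[[0,0,-0.02],[0.2,0.02,0.2],-1],[[0,0,0],[0.2,0.0,0.3],-1],[[0,0,0],[0,0,0.4],-1],[[0,0,0],[0,0,0.3],-1],[[0,0,0],[0,0,0],-1],[[0,0,0],[0,0,0],-1]]'; python3 - <<'E'
from h import *
im=get_image('scene'); plan(518,248.7,26.7,174.4)
tp=get_image('top')
save(im,'a.png',(285,230,365,290),10);cv2.imwrite('pics/pre.png',cv2.imread('a.png'))
s=state();R=Ro.from_rotvec(s['tcp_rot']).as_matrix();X=np.array(s['ee_pos'])+R@[127,0,-1.3]
print('pred tip',X,proj(im,X),proj(im,[504.4,110.4,28]))
E
```

```text
turn -0.018 shift [0.401 0.002 0.706] | tilt [ 0.001 -0.     0.   ] q6 -1.11 tool x ang -95.6 t 8.9 F [ 0.5 -0.5 -0.9] gap 0.185 pos [520.5 272.7 102.4] phi 174.3
time_s: 9.68
ee_pos: [517.5, 248.0, 30.7]
tcp_rot: [-2.109, 2.328, -0.0]
contact_force: [-0.5, 0.1, -0.4]
finger_gap: 0.191
grip_force: 58.9
 turn -0.01 shift [-0.009 -0.002  0.072] | tilt [-0.009  0.004  0.   ] q6 -1.15 tool x ang -95.6 t 9.7 F [-0.3  0.   1.2] gap 0.192 pos [517.8 248.2  31. ] phi 174.3
pred tip [505.40340671 121.90257953  32.3563297 ] [[313.02764176 259.2023514 ]] [[310.43599713 257.84504664]]
```

View pics/pre.png

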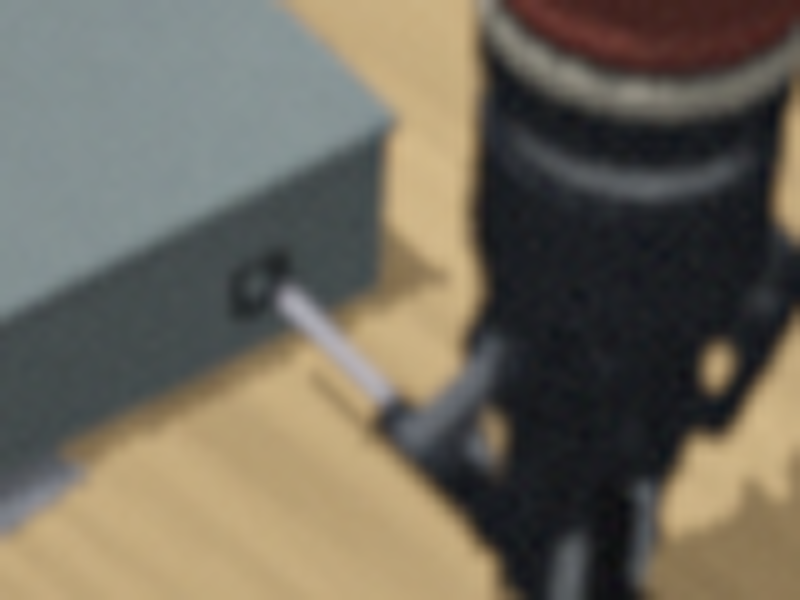

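Tip is at scene (312.7,258.5) and the bezel at (310.6,258.0). I lower 5.5 mm, then push in stepwise.

```bash
python3 -m handwheel '[[[0,0,0],[0,0,0.09],-1],[[0,0,0],[0,0,0],-1],[[0,0,0],[0.1,0,0],-1],[[0,0,0],[0.1,0,0],-1],[[0,0,0],[0.1,0,0],-1],[[0,0,0],[0,0,0],-1]]'; python3 -m handwheel '[[[0,0,0],[0.1,0,0],-1],[[0,0,0],[0.1,0,0],-1],[[0,0,0],[0,0,0],-1]]'; python3 -c "
from h import *
plan(504.4+127*.098-33*.098,110.4+127*.995-33*.995,27,174.4)"
```

```text
time_s: 10.52
ee_pos: [515.6, 229.7, 25.1]
tcp_rot: [2.108, -2.329, 0.0]
contact_force: [0.1, -0.3, -1.2]
finger_gap: 0.192
grip_force: 58.9
time_s: 10.9
ee_pos: [514.5, 218.0, 25.0]
tcp_rot: [-2.108, 2.329, 0.0]
contact_force: [-0.3, 1.1, -0.6]
finger_gap: 0.188
grip_force: 58.9
 turn -0.015 shift [ 0.236 -0.008 -0.033] | tilt [0.    0.003 0.   ] q6 -1.2 tool x ang -95.6 t 10.9 F [-0.3  1.1 -0.6] gap 0.188 pos [514.5 218.   25. ] phi 174.3
```

```bash
python3 -m handwheel '[[[0,0,0],[0.1,0,0],-1],[[0,0,0],[0.06,0,0],-1],[[0,0,0],[0,0,0],-1],[[0,0,0],[0,0,0],-1]]'; python3 - <<'E'
from h import *
im=get_image('scene');P=cloud(im)
print(np.nanmax(P[190:280,225:320][P[190:280,225:320][...,0]<660][...,2]))
save(im,'pics/ins.png',(200,150,360,270),5)
E
```

```text
time_s: 11.4
ee_pos: [513.6, 208.9, 25.0]
tcp_rot: [-2.109, 2.328, 0.0]
contact_force: [0.2, 2.5, -1.4]
finger_gap: 0.19
grip_force: 58.9
349.43923014062284
```

```bash
python3 -m handwheel '[[[0,0,0],[0,0,0],-1],[[0,0,0],[0,0,0],-1],[[0,0,0],[0,0,0],-1],[[0,0,0],[0,0,0],-1],[[0,0,0],[0,0,0],-1],[[0,0,0],[0,0,0],-1]]'; python3 - <<'E'
from h import *
im=get_image('scene');P=cloud(im); Q=P[120:290,200:330].reshape(-1,3); Q=Q[(abs(Q[:,0]-570)<90)&(abs(Q[:,1]+27)<130)]
print(np.percentile(Q[:,2],[50,90,99]))
E
```

```text
time_s: 12.2
ee_pos: [513.5, 208.8, 25.0]
tcp_rot: [-2.109, 2.328, -0.0]
contact_force: [0.2, 3.1, -0.6]
finger_gap: 0.19
grip_force: 58.9
[ 93.11403202 176.24885913 193.8492893 ]
```

The lid has sprung up, with points up to 194 mm and rising. I withdraw the rod and carry it around the robot side to the tray.

```bash
python3 -m handwheel '[[[0,0,0],[-0.2,0,0],-1],[[0,0,0],[-0.3,0,0],-1],[[0,0,0],[-0.25,0,0],-1],[[0,0,0],[0,0,-0.4],-1],[[0,0,0],[0,0,-0.7],-1],[[0,0,0],[0,0,-0.7],-1],[[0,0,0],[0,0,0],-1]]'; python3 -c "
from h import *
plan(400,240,130,174.4,'a')
plan(400,-280,130,182.3,'b')"
```

```text
time_s: 13.12
ee_pos: [520.0, 255.2, 136.2]
tcp_rot: [-2.106, 2.324, -0.004]
contact_force: [0.8, 0.2, -0.8]
finger_gap: 0.189
grip_force: 59.0
a turn -0.003 shift [0.447 1.967 0.092] | tilt [-0.052  0.022  0.   ] q6 -1.14 tool x ang -95.6 t 13.1 F [ 0.8  0.2 -0.8] gap 0.189 pos [520.  255.2 136.2] phi 174.4
b turn -1.32 shift [8.832 2.357 0.077] | tilt [-0.052  0.022  0.   ] q6 -1.14 tool x ang -87.7 t 13.1 F [ 0.8  0.2 -0.8] gap 0.189 pos [520.  255.2 136.2] phi 174.4
```

```bash
python3 -m handwheel '[[[0,0,0],[0.1,0.66,0],-1],[[0,0,0],[0.1,0.66,0],-1],[[0,0,0],[0.2,0.66,0],-1],[[0,0,-0.66],[0,0,0],-1],[[0,0,-0.66],[0,0,0],-1],[[0,0,0],[0.8,0,0],-1],[[0,0,0],[0.8,0,0],-1],[[0,0,0],[0.8,0,0],-1]]';  python3 -m handwheel '[[[0,0,0],[0.8,0,0],-1],[[0,0,0],[0.8,0,0],-1],[[0,0,0],[0.8,0,0],-1],[[0,0,0],[0.8,0,0],-1],[[0,0,0],[0.8,0,0],-1],[[0,0,0],[0.8,0,0],-1],[[0,0,0],[0.8,0,0],-1],[[0,0,0],[0,0,0],-1]]'; python3 -c "
from h import *
plan(598.5,-303.6,70,182.3,'b')"
```

```text
time_s: 14.12
ee_pos: [402.6, 96.7, 132.3]
tcp_rot: [2.266, -2.175, -0.001]
contact_force: [0.5, 0.4, -2.0]
finger_gap: 0.191
grip_force: 59.0
time_s: 15.12
ee_pos: [416.5, -240.7, 132.1]
tcp_rot: [2.261, -2.18, 0.0]
contact_force: [0.3, 0.8, -0.8]
finger_gap: 0.189
grip_force: 59.0
b turn -0.036 shift [ 1.168 -2.988  1.034] | tilt [ 0.004 -0.004  0.   ] q6 -2.28 tool x ang -87.7 t 15.1 F [ 0.3  0.8 -0.8] gap 0.189 pos [ 416.5 -240.7  132.1] phi -177.9
```

```bash
python3 -m handwheel '[[[0,0,-0.036],[0.29,-0.75,0],-1],[[0,0,0],[0.29,-0.75,0],-1],[[0,0,0],[0.29,-0.75,0],-1],[[0,0,0],[0.29,-0.75,0],-1],[[0,0,0],[0,0,0.5],-1],[[0,0,0],[0,0,0.5],-1],[[0,0,0],[0,0,0],-1],[[0,0,0],[0,0,0],-1]]'; python3 - <<'E'
from h import *
plan(598.5,-303.6,15,182.3,'b')
im=get_image('scene');tp=get_image('top')
s=state();R=Ro.from_rotvec(s['tcp_rot']).as_matrix();X=np.array(s['ee_pos'])+R@[127,0,-1.3]
print('pred tip',X,proj(im,X),proj(tp,X))
I={'scene':im,'top':tp}
for n in I: 
  m=outl(n,I[n],'pen_tray',(615,-350),6)
  if m is not None: print(n,fit([(I[n],m)],(615,-350,.04),105,200,0,13))
save(im,'a.png',(150,140,250,215),4);save(tp,'b.png',(320,140,420,215),4)
cv2.imwrite('pics/tray.png',np.hstack([cv2.imread('a.png'),cv2.imread('b.png')]))
E
```

```text
time_s: 16.12
ee_pos: [599.5, -299.6, 73.7]
tcp_rot: [-2.27, 2.172, -0.0]
contact_force: [1.1, 0.1, -0.2]
finger_gap: 0.188
grip_force: 59.1
b turn 0.035 shift [0.066 0.02  0.978] | tilt [-0.002 -0.002  0.   ] q6 -2.19 tool x ang -87.7 t 16.1 F [ 1.1  0.1 -0.2] gap 0.188 pos [ 599.5 -299.6   73.7] phi -177.5
pred tip [ 605.45924508 -427.14860618   75.9480928 ] [[176.67189183 170.2508095 ]] [[388.36679559 173.03386463]]
scene (array([ 6.16795e+02, -3.51022e+02,  7.30000e-02]), np.float64(0.901))
```

View pics/tray.png

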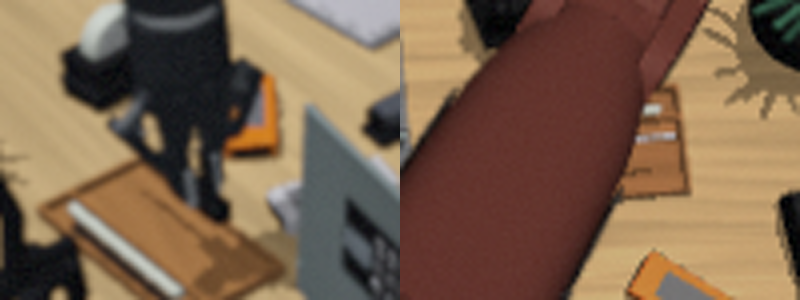

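```bash
python3 -m handwheel '[[[0,0,0.035],[0.06,0.02,0.5],-1],[[0,0,0],[0,0,0.3],-1],[[0,0,0],[0,0,0.18],-1],[[0,0,0],[0,0,0],-1],[[0,0,0],[0,0,0],-1]]'; python3 -m handwheel '[[[0,0,0],[0,0,0],-0.3],[[0,0,0],[0,0,0],-0.3],[[0,0,0],[0,0,0],-0.3]]'; python3 -m handwheel '[[[0,0,0],[0,0,-0.2],-0.3],[[0,0,0],[0,0,-0.6],-0.3],[[0,0,0],[0,0,-0.9],-0.3],[[0,0,0],[-0.2,0.7,0],0.4],[[0,0,0],[-0.2,0.7,0],0.4],[[0,0,0],[0,0.7,0],0.4],[[0,0,0],[0,0,0],0.4]]'; python3 - <<'E'
from h import *
im=get_image('scene');tp=get_image('top')
save(im,'a.png',(145,140,285,245),4);save(tp,'b.png',(320,140,420,245),4)
cv2.imwrite('pics/tray2.png',np.hstack([cv2.resize(cv2.imread('a.png'),(460,420)),cv2.resize(cv2.imread('b.png'),(340,420))]))
I={'scene':im,'top':tp}
p0=(474,-304,-.16)
V=[(n,I[n],outl(n,I[n],'drive0',p0[:2],10)) for n in I]; V=[v for v in V if v[2] is not None]
for v in V: print(v[0],fit([v[1:]],p0,105,46,0,20))
plan(473.5,-304,60,80.5)
E
```

```text
time_s: 16.95
ee_pos: [598.5, -304.0, 14.9]
tcp_rot: [-2.265, 2.177, -0.002]
contact_force: [0.2, 0.4, -0.7]
finger_gap: 0.186
grip_force: 59.1
time_s: 17.32
ee_pos: [598.2, -303.9, 14.5]
tcp_rot: [-2.265, 2.177, -0.001]
contact_force: [0.2, -0.1, 0.1]
finger_gap: 0.351
grip_force: 0.0
time_s: 18.2
ee_pos: [469.0, -284.6, 117.2]
tcp_rot: [2.263, -2.179, -0.001]
contact_force: [-0.5, -1.1, -0.6]
finger_gap: 0.7
grip_force: 0.0
scene (array([ 4.69086e+02, -3.18332e+02, -1.36000e-01]), np.float64(0.14))
 turn -13.036 shift [0.067 0.304 0.945] | tilt [-0.013 -0.009  0.   ] q6 -2.29 tool x ang -9.5 t 18.4 F [ 1.   0.4 -0.2] gap 0.702 pos [ 472.4 -285.3  116.7] phi -177.7
```

View pics/tray2.png

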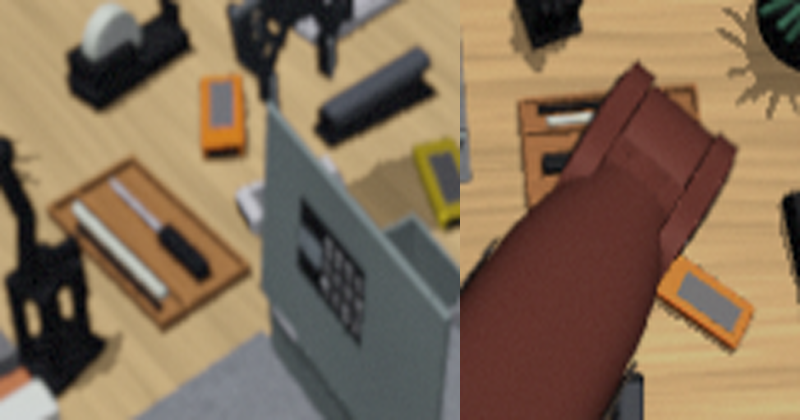

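Rod lies in the tray compartment, from handle at crop (185,250) to tip (115,185). Refine the drive poses by colour segmentation in the first pictures, while turning the wrist the long way.

```bash
python3 -m handwheel '[[[0,0,1],[0,0,0],0.7],[[0,0,1],[0,0,0],0.7],[[0,0,1],[0,0,0],0.7],[[0,0,1],[0,0,0],0.7],[[0,0,1],[0,0,0],0.7],[[0,0,1],[0,0,0],0.7],[[0,0,1],[0,0,0],0.7],[[0,0,1],[0,0,0],0.7]]'; python3 -m handwheel '[[[0,0,1],[0,0,0],0.7],[[0,0,1],[0,0,0],0.7],[[0,0,1],[0,0,0],0.7],[[0,0,1],[0,0,0],0.7],[[0,0,1],[0,0,0],0.7],[[0,0,1],[0,0,0],0.7],[[0,0,1],[0,0,0],0.7],[[0,0,1],[0,0,0],0.7]]';cat >> h.py <<'E'
def drivefit(im,p,frame=None):
    """silver body + grey label: unsaturated pixels near p"""
    f=im['frame'] if frame is None else frame
    hsv=cv2.cvtColor(np.ascontiguousarray(f),cv2.COLOR_RGB2HSV); m=np.uint8(hsv[...,1]<60)
    near=cv2.dilate(hullmask(im,boxpts(p,125,70,0,20),1),np.ones((3,3)))
    m=cv2.morphologyEx(m&near,cv2.MORPH_CLOSE,np.ones((3,3)))
    k,l,st,_=cv2.connectedComponentsWithStats(m)
    if k<2: return None
    i=1+np.argmax(st[1:,4]); return fit([(im,l==i)],p,105,46,0,20)
E
python3 - <<'E'
from h import *
for n in('scene','top'):
    im=get_image(n); f0=cv2.imread(f'pics/{n}0.png')[...,::-1]
    for p in((583,275,0),(538,438.5,.2),(473.5,-304,-.18)):
        print(n,p,'start',drivefit(im,p,f0),'now',drivefit(im,p))
plan(473.5,-304,60,79.5)
E
```

```text
time_s: 19.4
ee_pos: [472.3, -284.9, 116.1]
tcp_rot: [-1.18, 2.911, -0.0]
contact_force: [0.9, 0.6, -0.1]
finger_gap: 0.849
grip_force: 0.0
time_s: 20.4
ee_pos: [472.3, -284.9, 116.1]
tcp_rot: [0.106, 3.139, -0.0]
contact_force: [-0.7, -0.6, 0.2]
finger_gap: 0.852
grip_force: 0.0
scene (583, 275, 0) start (array([ 5.81909e+02,  2.73266e+02, -3.00000e-02]), np.float64(0.908)) now (array([ 5.81909e+02,  2.73266e+02, -3.00000e-02]), np.float64(0.91))
scene (538, 438.5, 0.2) start (array([5.37072e+02, 4.37979e+02, 1.90000e-01]), np.float64(0.799)) now (array([5.36418e+02, 4.37737e+02, 1.93000e-01]), np.float64(0.798))
scene (473.5, -304, -0.18) start (array([ 4.71219e+02, -3.06415e+02, -1.77000e-01]), np.float64(0.894)) now (array([ 4.74826e+02, -2.91340e+02, -3.74000e-01]), np.float64(0.687))
top (583, 275, 0) start (array([ 5.84749e+02,  2.76191e+02, -3.50000e-02]), np.float64(0.923)) now (array([ 5.84749e+02,  2.76191e+02, -3.50000e-02]), np.float64(0.923))
top (538, 438.5, 0.2) start (array([5.38165e+02, 4.40629e+02, 1.88000e-01]), np.float64(0.909)) now (array([5.38278e+02, 4.40417e+02, 1.95000e-01]), np.float64(0.911))
top (473.5, -304, -0.18) start (array([ 4.71848e+02, -3.03265e+02, -1.92000e-01]), np.float64(0.933)) now None
 turn 1.123 shift [-0.08  -0.309  0.935] | tilt [-0.001  0.003  0.   ] q6 -0.61 tool x ang 169.5 t 20.5 F [0.1 0.2 0.3] gap 0.847 pos [ 472.2 -284.9  116.1] phi 86.2
```

```bash
python3 -c "
from h import *
plan(471.7,-304.8,7,79.4)"; python3 -m handwheel '[[[0,0,0.57],[0,0,0],0.7],[[0,0,0.57],[0,0,0],0.7],[[0,0,0],[-0.02,-0.33,0.4],0.7],[[0,0,0],[0,0,0.6],0.7],[[0,0,0],[0,0,0.4],0.7],[[0,0,0],[0,0,0.2],0.7],[[0,0,0],[0,0,0],0.7]]'; python3 -c "
from h import *
plan(471.7,-304.8,7,79.4)"
```

```text
turn 1.14 shift [-0.053 -0.328  1.818] | tilt [-0.001  0.003  0.   ] q6 -0.61 tool x ang 169.4 t 20.5 F [0.1 0.2 0.3] gap 0.847 pos [ 472.2 -284.9  116.1] phi 86.2
time_s: 21.38
ee_pos: [468.8, -304.2, 19.7]
tcp_rot: [-0.287, -3.128, -0.001]
contact_force: [-0.2, -0.6, 0.3]
finger_gap: 0.854
grip_force: 0.0
 turn 0.018 shift [-0.05  -0.     0.212] | tilt [ 0.005 -0.008  0.   ] q6 -0.52 tool x ang 169.4 t 21.4 F [-0.2 -0.6  0.3] gap 0.854 pos [ 468.8 -304.2   19.7] phi 79.5
```

```bash
python3 -m handwheel '[[[0,0,0],[-0.05,0,0.23],0.7],[[0,0,0],[0,0,0],0.7],[[0,0,0],[0,0,0],-1],[[0,0,0],[0,0,0],-1],[[0,0,0],[0,0,0],-1],[[0,0,0],[0,0,0],-1],[[0,0,0],[0,0,0],-1]]';python3 -m handwheel '[[[0,0,0],[0,0,-0.3],-1],[[0,0,0],[0,0,-0.8],-1],[[0,0,0],[0,0,-0.8],-1],[[0,0,0],[0,0,0],-1],[[0,0,0],[0,0,0],-1]]'; python3 - <<'E'
from h import *
plan(471.7,-304.8,7,79.4)
# box with lid open: refit box from body region
im=get_image('scene');tp=get_image('top')
save(im,'pics/lift.png',(180,110,340,300),3.1)
save(tp,'x.png',(220,150,340,240),6.6)
E
```

```text
time_s: 22.25
ee_pos: [472.0, -305.3, 7.1]
tcp_rot: [0.289, 3.127, -0.001]
contact_force: [-0.4, 0.4, 5.4]
finger_gap: 0.518
grip_force: 61.8
time_s: 22.88
ee_pos: [471.4, -304.8, 119.9]
tcp_rot: [-0.289, -3.128, -0.0]
contact_force: [0.1, 0.5, -1.7]
finger_gap: 0.52
grip_force: 61.7
 turn 0.004 shift [-0.006  0.     1.882] | tilt [ 0.002 -0.003  0.   ] q6 -0.52 tool x ang 169.4 t 22.9 F [ 0.1  0.5 -1.7] gap 0.52 pos [ 471.4 -304.8  119.9] phi 79.4
```

View pics/lift.png

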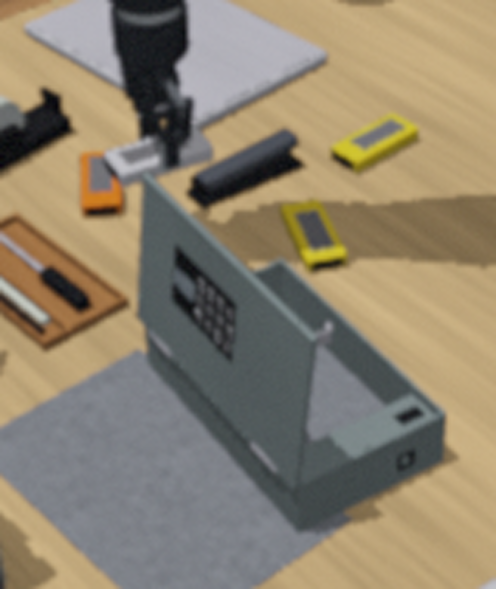

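Drive is gripped level, the lid is fully open and the box has not moved (hole still at (310.3,257.8)). Next I place it at the right end of the well.

```bash
cat >> h.py <<'E'
BOX=np.array([526.7,-27.4,-.098])
def inbox(x,y): c,s=np.cos(BOX[2]),np.sin(BOX[2]); return BOX[0]+c*x-s*y,BOX[1]+s*x+c*y
E
python3 -c "
from h import *
x,y=inbox(-9,-85);print(x,y);plan(x,y,110,84.4)"
```

```text
509.42651057429003 -111.11156767771038
 turn -0.829 shift [-0.326  3.268  0.154] | tilt [ 0.011 -0.02   0.   ] q6 -0.52 tool x ang 174.4 t 23.0 F [-0.2 -0.4 -1.2] gap 0.52 pos [ 470.8 -304.4  119. ] phi 79.4
```

```bash
python3 -m handwheel '[[[0,0,-0.83],[0,0,0],-1],[[0,0,0],[-0.08,0.82,0],-1],[[0,0,0],[-0.08,0.82,0],-1],[[0,0,0],[-0.08,0.82,0],-1],[[0,0,0],[-0.08,0.82,0],-1],[[0,0,0],[0,0,0],-1],[[0,0,0],[0,0,0],-1]]'; python3 -c "
from h import *
x,y=inbox(-9,-85);plan(x,y,16,84.4)"
```

```text
time_s: 23.85
ee_pos: [509.5, -111.0, 119.5]
tcp_rot: [-0.152, -3.136, -0.0]
contact_force: [-0.4, -0.3, -1.3]
finger_gap: 0.519
grip_force: 61.8
 turn 0.007 shift [-0.002 -0.002  1.725] | tilt [ 0.    -0.014  0.   ] q6 -0.26 tool x ang 174.4 t 23.9 F [-0.4 -0.3 -1.3] gap 0.519 pos [ 509.5 -111.   119.5] phi 84.4
```

```bash
python3 -m handwheel '[[[0,0,0],[0,0,0.6],-1],[[0,0,0],[0,0,0.6],-1],[[0,0,0],[0,0,0.4],-1],[[0,0,0],[0,0,0.13],-1],[[0,0,0],[0,0,0],-1],[[0,0,0],[0,0,0],-1]]'; python3 -m handwheel '[[[0,0,0],[0,0,0],0.27],[[0,0,0],[0,0,0],0.27],[[0,0,0],[0,0,0],0.27],[[0,0,0],[0,0,-0.4],0.27],[[0,0,0],[0,0,-0.8],0.27],[[0,0,0],[0,0,-0.8],0.27],[[0,0,0],[0,0,0],0.5]]'; python3 -c "
from h import *
plan(583.5,274.8,80,88.2)"
```

```text
time_s: 24.6
ee_pos: [509.2, -111.9, 17.2]
tcp_rot: [-0.156, -3.137, 0.0]
contact_force: [-4.1, 2.6, 5.9]
finger_gap: 0.522
grip_force: 65.1
time_s: 25.48
ee_pos: [512.5, -113.0, 140.6]
tcp_rot: [0.155, 3.131, -0.004]
contact_force: [0.1, -0.1, -0.7]
finger_gap: 0.753
grip_force: 0.0
 turn -0.645 shift [-0.972  6.499  1.   ] | tilt [-0.02   0.067  0.   ] q6 -0.26 tool x ang 178.2 t 25.5 F [ 0.1 -0.1 -0.7] gap 0.753 pos [ 512.5 -113.   140.6] phi 84.3
```

```bash
python3 -m handwheel '[[[0,0,0],[0,0.93,0],0.7],[[0,0,0],[0,0.93,0],0.7],[[0,0,0],[0,0.93,0],0.7],[[0,0,0],[0,0.93,0],0.7],[[0,0,0],[0,0.93,0],0.7],[[0,0,0],[0,0.93,0],0.7],[[0,0,0],[0,0.93,0],0.7],[[0,0,-0.645],[0,0,0],0.7]]'; python3 -m handwheel '[[[0,0,0],[-0.5,0,0.3],0.7],[[0,0,0],[-0.47,0,0.3],0.7],[[0,0,0],[0,0,0],0.7]]'; python3 - <<'E'
from h import *
im=get_image('scene');tp=get_image('top')
for a in (im,tp): print(drivefit(a,(583.5,274.8,-.03)),drivefit(a,(537.5,439.2,.19)))
plan(583.5,274.8,7,88.2)
save(im,'a.png',(200,140,340,245),2.857);save(tp,'b.png',(220,150,340,240),3.333)
cv2.imwrite('pics/place1.png',np.hstack([cv2.imread('a.png'),cv2.imread('b.png')]))
E
```

```text
time_s: 26.48
ee_pos: [548.0, 280.6, 135.6]
tcp_rot: [-0.04, -3.141, -0.001]
contact_force: [0.7, -0.0, -0.1]
finger_gap: 0.851
grip_force: 0.0
time_s: 26.85
ee_pos: [606.8, 274.4, 98.0]
tcp_rot: [-0.05, -3.139, 0.002]
contact_force: [-0.1, 0.5, 0.2]
finger_gap: 0.847
grip_force: 0.0
(array([ 5.80284e+02,  2.72843e+02, -1.10000e-02]), np.float64(0.866)) (array([5.38088e+02, 4.38073e+02, 1.91000e-01]), np.float64(0.819))
(array([ 6.04791e+02,  2.52790e+02, -2.90000e-02]), np.float64(0.147)) (array([5.38245e+02, 4.41927e+02, 1.99000e-01]), np.float64(0.78))
 turn 0.003 shift [ 0.367 -0.017  1.548] | tilt [-0.005 -0.016  0.   ] q6 0.35 tool x ang 178.2 t 26.9 F [-0.4  0.1  0.8] gap 0.852 pos [605.7 275.2  99.9] phi 88.2
```

View pics/place1.png

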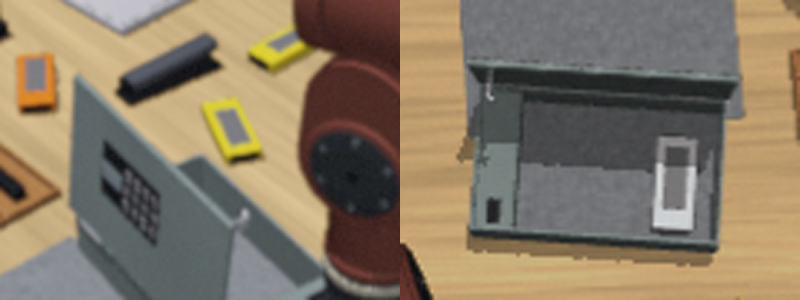

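The first drive lies flat at the right end of the well. Next I grasp the drive at (583.5,274.8).

```bash
python3 -m handwheel '[[[0,0,0],[0.367,-0.017,0.3],0.7],[[0,0,0],[0,0,0.5],0.7],[[0,0,0],[0,0,0.5],0.7],[[0,0,0],[0,0,0.25],0.7],[[0,0,0],[0,0,0],0.7]]'; python3 -m handwheel '[[[0,0,0],[0,0,0],-1],[[0,0,0],[0,0,0],-1],[[0,0,0],[0,0,0],-1],[[0,0,0],[0,0,0],-1],[[0,0,0],[0,0,0],-1]]';python3 -m handwheel '[[[0,0,0],[0,0,-0.3],-1],[[0,0,0],[0,0,-0.8],-1],[[0,0,0],[0,0,-0.8],-1],[[0,0,0],[0,0,0],-1]]'; python3 - <<'E'
from h import *
x,y=inbox(-9,43); plan(x,y,110,84.4)
E
```

```text
time_s: 27.58
ee_pos: [583.4, 275.4, 7.3]
tcp_rot: [-0.047, -3.14, 0.001]
contact_force: [-0.9, -0.4, 0.7]
finger_gap: 0.844
grip_force: 0.0
time_s: 28.2
ee_pos: [585.2, 276.0, 9.3]
tcp_rot: [0.047, 3.139, 0.001]
contact_force: [-1.5, -1.0, 6.6]
finger_gap: 0.516
grip_force: 61.8
time_s: 28.7
ee_pos: [587.1, 276.6, 127.3]
tcp_rot: [0.047, 3.133, 0.005]
contact_force: [0.3, 0.1, -2.2]
finger_gap: 0.514
grip_force: 61.8
 turn 0.647 shift [ 0.66  -4.426  0.267] | tilt [0.029 0.078 0.   ] q6 0.36 tool x ang 174.4 t 28.7 F [ 0.3  0.1 -2.2] gap 0.514 pos [587.1 276.6 127.3] phi 88.3
```

```bash
python3 -m handwheel '[[[0,0,0.65],[0,0,0],-1],[[0,0,0],[0.66,0,0],-1],[[0,0,0],[0,-0.74,0],-1],[[0,0,0],[0,-0.74,0],-1],[[0,0,0],[0,-0.74,0],-1],[[0,0,0],[0,-0.74,0],-1],[[0,0,0],[0,-0.74,0],-1],[[0,0,0],[0,-0.74,0],-1]]'; python3 -m handwheel '[[[0,0,0],[0,0,0],-1],[[0,0,0],[0,0,0],-1]]'; python3 - <<'E'
from h import *
x,y=inbox(-9,43); plan(x,y,18,84.4)
E
```

```text
time_s: 29.7
ee_pos: [518.0, 13.0, 121.6]
tcp_rot: [-0.154, -3.137, -0.0]
contact_force: [0.5, 0.1, -2.0]
finger_gap: 0.511
grip_force: 61.8
time_s: 29.95
ee_pos: [518.4, 14.5, 121.5]
tcp_rot: [-0.155, -3.137, -0.001]
contact_force: [0.3, -0.3, -1.9]
finger_gap: 0.511
grip_force: 61.9
 turn -0.01 shift [-0.056  0.035  1.725] | tilt [ 0.003 -0.004  0.   ] q6 -0.01 tool x ang 174.4 t 29.9 F [ 0.3 -0.3 -1.9] gap 0.511 pos [518.4  14.5 121.5] phi 84.3
```

```bash
python3 -m handwheel '[[[0,0,0],[-0.056,0.035,0.6],-1],[[0,0,0],[0,0,0.6],-1],[[0,0,0],[0,0,0.4],-1],[[0,0,0],[0,0,0.12],-1],[[0,0,0],[0,0,0],-1],[[0,0,0],[0,0,0],-1]]'; python3 -m handwheel '[[[0,0,0],[0,0,0],0.27],[[0,0,0],[0,0,0],0.27],[[0,0,0],[0,0,0],0.27],[[0,0,0],[0,0,-0.4],0.27],[[0,0,0],[0,0,-0.8],0.27],[[0,0,0],[0,0,-0.8],0.27],[[0,0,0],[0,0,0],0.5]]'; python3 -m handwheel '[[[0,0,0],[0,0.9,0],0.7],[[0,0,0],[0,0.9,0],0.7],[[0,0,0],[0,0.9,0],0.7],[[0,0,0],[0,0.9,0],0.7],[[0,0,0],[0,0.9,0],0.7],[[0,0,0],[0,0.9,0],0.7],[[0,0,0],[0,0,0],0.7]]'; python3 - <<'E'
from h import *
im=get_image('scene');tp=get_image('top')
for a in (im,tp): print(drivefit(a,(537.5,439.2,.19)))
plan(537.5,439.4,7,101.0)
save(im,'a.png',(200,140,340,245),2.857);save(tp,'b.png',(220,150,340,240),3.333)
cv2.imwrite('pics/place2.png',np.hstack([cv2.imread('a.png'),cv2.imread('b.png')]))
E
```

```text
time_s: 30.7
ee_pos: [523.1, 16.3, 19.4]
tcp_rot: [0.153, 3.136, -0.0]
contact_force: [-0.6, -0.1, -1.4]
finger_gap: 0.518
grip_force: 61.8
time_s: 31.58
ee_pos: [524.8, 15.8, 142.0]
tcp_rot: [0.154, 3.131, -0.001]
contact_force: [0.3, -0.6, -0.6]
finger_gap: 0.746
grip_force: 0.0
time_s: 32.45
ee_pos: [553.2, 341.9, 136.8]
tcp_rot: [-0.148, -3.137, -0.0]
contact_force: [-0.3, -0.0, -0.7]
finger_gap: 0.852
grip_force: 0.0
(array([5.35296e+02, 4.37349e+02, 1.91000e-01]), np.float64(0.816))
None
 turn -2.76 shift [-0.068  1.7    2.166] | tilt [-0.012 -0.014  0.   ] q6 0.53 tool x ang -169.0 t 32.5 F [ 0.4 -0.6 -0.2] gap 0.851 pos [553.2 338.6 137.1] phi 84.4
```

View pics/place2.png

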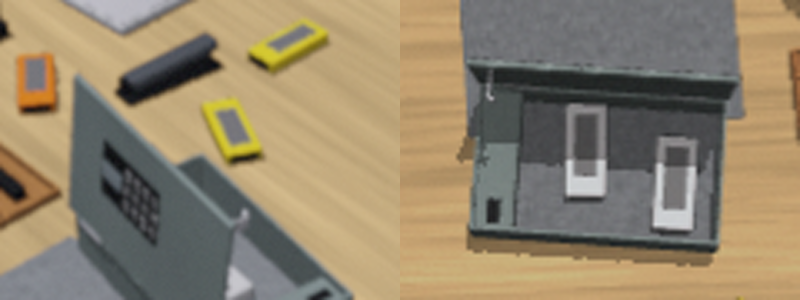

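Second drive got nudged to the middle of the well (top crop (587,150)); the gap left is too narrow for the fingers, so the third will be stacked on it. Fetch the third drive.

```bash
python3 -m handwheel '[[[0,0,-0.92],[0,0,0],0.7],[[0,0,-0.92],[0,0,0],0.7],[[0,0,-0.92],[0,0,0],0.7],[[0,0,0],[-0.03,0.85,0.3],0.7],[[0,0,0],[-0.03,0.85,0.5],0.7],[[0,0,0],[0,0,0.5],0.7],[[0,0,0],[0,0,0],0.7]]'; python3 - <<'E'
from h import *
plan(537.0,439.0,7,101.0)
im=get_image('scene');tp=get_image('top')
print(drivefit(im,(537.5,439.2,.19)))
# drive A in box from top
hsv=cv2.cvtColor(tp['frame'],cv2.COLOR_RGB2HSV)
x,y=inbox(15,4)
m=np.uint8((hsv[...,1]<30))
near=hullmask(tp,boxpts((x,y,-.1),125,66,4,24),1)
k,l,st,ce=cv2.connectedComponentsWithStats(m&near); i=1+np.argmax(st[1:,4]);mm=cv2.morphologyEx(np.uint8(l==i),cv2.MORPH_CLOSE,np.ones((9,9)))
print(st[i],fit([(tp,mm)],(x,y,-.1),105,46,4,24))
P=cloud(tp);Q=P[mm>0];print(np.nanmedian(Q,0))
E
```

```text
time_s: 33.42
ee_pos: [536.4, 437.2, 57.6]
tcp_rot: [0.298, -3.122, 0.005]
contact_force: [-0.5, 0.5, 0.4]
finger_gap: 0.849
grip_force: 0.0
 turn -0.018 shift [-0.02   0.03   0.843] | tilt [-0.024 -0.05   0.   ] q6 0.39 tool x ang -169.0 t 33.4 F [-0.5  0.5  0.4] gap 0.849 pos [536.4 437.2  57.6] phi 100.9
(array([5.33475e+02, 4.38033e+02, 1.62000e-01]), np.float64(0.778))
[268 179  22  37 669] (array([ 5.47678e+02, -2.10300e+01, -2.04000e-01]), np.float64(0.563))
[539.38167132 -26.49165185  15.28559641]
```

```bash
python3 -m handwheel '[[[0,0,0],[-0.02,0.03,0.5],0.7],[[0,0,0],[0,0,0.35],0.7],[[0,0,0],[0,0,0],0.7],[[0,0,0],[0,0,0],-1],[[0,0,0],[0,0,0],-1],[[0,0,0],[0,0,0],-1],[[0,0,0],[0,0,0],-1],[[0,0,0],[0,0,0],-1]]';python3 -m handwheel '[[[0,0,0],[0,0,-0.3],-1],[[0,0,0],[0,0,-0.9],-1],[[0,0,0],[0,0,-0.9],-1],[[0,0,0],[0,0,-0.4],-1],[[0,0,0],[0,0,0],-1]]'; python3 - <<'E'
from h import *
tp=get_image('top')
c=world(tp,[[276.1,195.1],[270.1,181.2],[282.1,209.1],[302.6,204.8]],z=22)
print(c); d=(c[:,:2]-BOX[:2]); print(d@np.array([[np.cos(-.098),-np.sin(-.098)],[np.sin(-.098),np.cos(-.098)]]))
plan(517,240,140,84.4)
E
```

```text
time_s: 34.52
ee_pos: [540.4, 441.8, 11.8]
tcp_rot: [-0.299, 3.124, 0.002]
contact_force: [0.7, -2.1, 6.7]
finger_gap: 0.511
grip_force: 61.3
time_s: 35.15
ee_pos: [540.3, 442.3, 163.0]
tcp_rot: [-0.299, 3.122, 0.004]
contact_force: [0.0, -0.5, -3.1]
finger_gap: 0.513
grip_force: 61.9
[[ 546.14848827  -17.29449261   22.        ]
 [ 599.1251475     3.37309121   22.        ]
 [ 493.31299735  -37.7537952    22.        ]
 [ 507.04549577 -113.33082844   22.        ]]
[[ 18.36641607  11.9599221 ]
 [ 69.06670218  37.71174597]
 [-32.21375798 -13.57080757]
 [-11.15245072 -87.44157853]]
 turn 2.756 shift [ 0.043 -3.381  0.339] | tilt [0.008 0.018 0.   ] q6 0.39 tool x ang 174.4 t 35.2 F [ 0.4  0.6 -1.8] gap 0.511 pos [539.3 441.6 160.6] phi 100.9
```

```bash
python3 -m handwheel '[[[0,0,0.92],[0,0,0],-1],[[0,0,0.92],[0,0,0],-1],[[0,0,0.916],[0,0,0],-1],[[0,0,0],[0,-0.85,0],-1],[[0,0,0],[0,-0.85,0],-1],[[0,0,0],[0,-0.85,0],-1],[[0,0,0],[0,-0.85,0],-1],[[0,0,0],[0,0,0],-1]]'; python3 - <<'E'
from h import *
x,y=inbox(0,12); plan(x,y,120,84.4)
E
```

```text
time_s: 36.2
ee_pos: [517.5, 235.0, 158.0]
tcp_rot: [-0.159, -3.134, 0.003]
contact_force: [-0.4, 0.6, -1.3]
finger_gap: 0.513
grip_force: 62.1
 turn -0.035 shift [-0.581 -4.137  0.64 ] | tilt [-0.019 -0.03   0.   ] q6 0.4 tool x ang 174.4 t 36.2 F [-0.4  0.6 -1.3] gap 0.513 pos [517.5 235.  158. ] phi 84.2
```

```bash
python3 -m handwheel '[[[0,0,0],[0,-0.83,0],-1],[[0,0,0],[0,-0.83,0],-1],[[0,0,0],[0,-0.83,0],-1],[[0,0,0],[0,-0.83,0],-1],[[0,0,0],[0,-0.83,0],-1],[[0,0,0],[-0.55,0,0.64],-1],[[0,0,0],[0,0,0],-1],[[0,0,0],[0,0,0],-1]]'; python3 - <<'E'
from h import *
x,y=inbox(0,12); plan(x,y,40,84.4)
E
```

```text
time_s: 37.2
ee_pos: [526.8, -11.9, 120.4]
tcp_rot: [-0.152, -3.136, -0.001]
contact_force: [-0.4, -0.0, -1.9]
finger_gap: 0.513
grip_force: 62.2
 turn 0.008 shift [-0.027 -0.058  1.34 ] | tilt [ 0.003 -0.021  0.   ] q6 -0.06 tool x ang 174.4 t 37.2 F [-0.4 -0.  -1.9] gap 0.513 pos [526.8 -11.9 120.4] phi 84.4
```

```bash
python3 -m handwheel '[[[0,0,0],[-0.027,-0.058,0.5],-1],[[0,0,0],[0,0,0.4],-1],[[0,0,0],[0,0,0.3],-1],[[0,0,0],[0,0,0.15],-1],[[0,0,0],[0,0,0],-1],[[0,0,0],[0,0,0],-1]]'; python3 -m handwheel '[[[0,0,0],[0,0,0],0.27],[[0,0,0],[0,0,0],0.27],[[0,0,0],[0,0,0],0.27],[[0,0,0],[0,0,-0.4],0.27],[[0,0,0],[0,0,-0.8],0.27],[[0,0,0],[0,0,-0.8],0.27],[[0,0,0],[0,0,0],0.27]]'; python3 -m handwheel '[[[0,0,0],[0.3,0,-0.9],0.27],[[0,0,0],[0.3,0,-0.9],0.27],[[0,0,0],[0,0.9,-0.5],-1],[[0,0,0],[0,0.9,-0.5],-1],[[0,0,0],[0,0.9,0],-1],[[0,0,0],[0,0.9,0],-1],[[0,0,0],[0,0,0],-1]]';  python3 - <<'E'
from h import *
im=get_image('scene');tp=get_image('top')
save(im,'a.png',(130,120,410,400),1.7);save(tp,'b.png',(225,130,335,240),4)
cv2.imwrite('pics/place3.png',np.hstack([cv2.resize(cv2.imread('a.png'),(400,400)),cv2.resize(cv2.imread('b.png'),(400,400))]))
plan(526,-27,280,84.4)
E
```

```text
time_s: 37.95
ee_pos: [529.4, -16.2, 40.9]
tcp_rot: [0.153, 3.137, -0.0]
contact_force: [0.1, -0.2, -1.4]
finger_gap: 0.514
grip_force: 62.2
time_s: 38.83
ee_pos: [531.4, -16.7, 163.6]
tcp_rot: [0.153, 3.131, -0.001]
contact_force: [0.2, -0.4, -0.2]
finger_gap: 0.634
grip_force: 0.0
time_s: 39.7
ee_pos: [513.7, 205.3, 326.5]
tcp_rot: [-0.147, -3.137, -0.0]
contact_force: [0.1, 0.0, -0.1]
finger_gap: -0.001
grip_force: 0.0
 turn 0.013 shift [-0.577 -3.784  0.785] | tilt [-0.008 -0.014  0.   ] q6 0.34 tool x ang 174.4 t 39.8 F [0.7 0.  0.4] gap -0.003 pos [513.8 202.4 326.9] phi 84.5
```

View pics/place3.png

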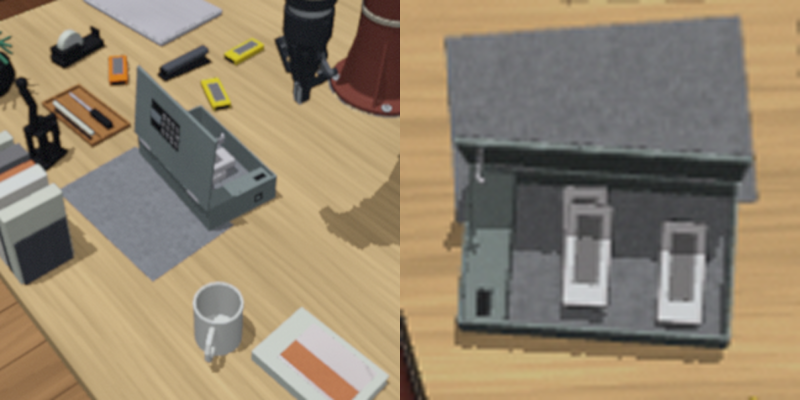

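All three drives are in the well (two stacked), and the lid is open. Now behind the lid with shut fingers.

```bash
python3 -m handwheel '[[[0,0,0],[0,-0.8,0],-1],[[0,0,0],[0,-0.8,0],-1],[[0,0,0],[0,-0.8,0],-1],[[0,0,0],[0,-0.8,0],-1],[[0,0,0],[-0.55,-0.6,0],-1],[[0,0,0],[-0.8,0,0],-1],[[0,0,0],[-0.8,0,0],-1],[[0,0,0],[0,0,0],-1]]'; python3 - <<'E'
from h import *
x,y=inbox(102,0); plan(x,y,200,84.4)
E
```

```text
time_s: 40.8
ee_pos: [621.8, -39.6, 325.4]
tcp_rot: [-0.157, -3.135, -0.0]
contact_force: [-0.6, -0.2, -0.8]
finger_gap: -0.0
grip_force: 0.0
 turn -0.023 shift [-0.108  0.047  2.089] | tilt [-0.001 -0.025  0.   ] q6 -0.08 tool x ang 174.4 t 40.8 F [-0.6 -0.2 -0.8] gap -0.0 pos [621.8 -39.6 325.4] phi 84.3
```

```bash
python3 -m handwheel '[[[0,0,0],[-0.11,0.05,0.4],-1],[[0,0,0],[0,0,0.6],-1],[[0,0,0],[0,0,0.6],-1],[[0,0,0],[0,0,0.5],-1],[[0,0,0],[0,0,0],-1],[[0,0,0],[0,0,0],-1]]'; python3 - <<'E'
from h import *
x,y=inbox(81,0); plan(x,y,202,84.4)
E
```

```text
time_s: 41.55
ee_pos: [627.2, -35.6, 203.6]
tcp_rot: [0.155, 3.136, -0.0]
contact_force: [-0.4, 0.3, 0.4]
finger_gap: -0.003
grip_force: 0.0
 turn -0.008 shift [ 0.331 -0.027  0.025] | tilt [-0.002  0.015  0.   ] q6 -0.07 tool x ang 174.4 t 41.5 F [-0.4  0.3  0.4] gap -0.003 pos [627.2 -35.6 203.6] phi 84.4
```

```bash
python3 -m handwheel '[[[0,0,0],[0.33,0,0],-1],[[0,0,0],[0.28,0,0.06],-1],[[0,0,0],[0.29,0,0.06],-1],[[0,0,0],[0.31,0,0.15],-1],[[0,0,0],[0,0,0],-1]]'; python3 -m handwheel '[[[0,0,0],[0.31,0,0.17],-1],[[0,0,0],[0.25,0,0.24],-1],[[0,0,0],[0.25,0,0.25],-1],[[0,0,0],[0,0,0],-1]]'; python3 - <<'E'
from h import *
im=get_image('scene'); save(im,'pics/lidmid.png',(200,120,380,300),3)
x,y=inbox(-20.5,0); plan(x,y,147,84.4)
E
```

```text
time_s: 42.18
ee_pos: [554.6, -28.0, 187.2]
tcp_rot: [0.154, 3.136, -0.0]
contact_force: [0.5, -0.2, 0.2]
finger_gap: 0.001
grip_force: 0.2
time_s: 42.68
ee_pos: [506.6, -23.3, 146.7]
tcp_rot: [-0.154, -3.138, 0.0]
contact_force: [0.2, 0.7, 0.9]
finger_gap: 0.005
grip_force: 0.2
 turn -0.001 shift [ 0.019 -0.035  0.003] | tilt [-0.001  0.013  0.   ] q6 -0.09 tool x ang 174.4 t 42.7 F [ 0.6 -0.3  1.2] gap 0.0 pos [507.6 -23.4 147.2] phi 84.4
```

View pics/lidmid.png

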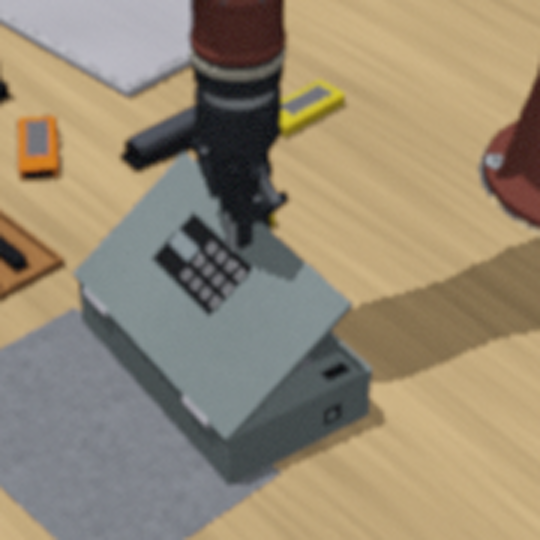

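The lid follows the finger at about 35 degrees. I continue down and press.

```bash
python3 -m handwheel '[[[0,0,0],[0.17,0,0.3],-1],[[0,0,0],[0.15,0,0.3],-1],[[0,0,0],[0.1,0,0.3],-1],[[0,0,0],[0.06,0,0.2],-1],[[0,0,0],[0,0,0.1],-1],[[0,0,0],[0,0,0],-1]]'; python3 -m handwheel '[[[0,0,0],[0,0,0.08],-1],[[0,0,0],[0,0,0.05],-1],[[0,0,0],[0,0,0],-1],[[0,0,0],[0,0,0],-1]]'; python3 -c "
from h import *
x,y=inbox(-49,0); plan(x,y,69,84.4)"
```

```text
time_s: 43.48
ee_pos: [479.0, -20.6, 74.6]
tcp_rot: [0.153, 3.137, -0.0]
contact_force: [0.3, -0.1, 0.1]
finger_gap: 0.0
grip_force: 0.2
time_s: 43.98
ee_pos: [478.6, -20.5, 67.1]
tcp_rot: [0.153, 3.137, -0.0]
contact_force: [-2.1, 0.3, 11.9]
finger_gap: -0.001
grip_force: 6.0
 turn 0.0 shift [ 0.007 -0.036 -0.032] | tilt [-0.001  0.013  0.   ] q6 -0.1 tool x ang 174.4 t 44.0 F [-2.1  0.3 11.9] gap -0.001 pos [478.6 -20.5  67.1] phi 84.4
```

```bash
python3 -m handwheel '[[[0,0,0],[0,0,0.05],-1],[[0,0,0],[0,0,0],-1],[[0,0,0],[0,0,-0.3],-1],[[0,0,0],[0,0,-0.8],-1],[[0,0,0],[0.9,0,-0.4],-1],[[0,0,0],[0.9,0,0],-1],[[0,0,0],[0.9,0,0],-1],[[0,0,0],[0,0,0],-1]]'; python3 - <<'E'
from h import *
I={n:get_image(n) for n in('scene','top')}
V=[(I[n],outl(n,I[n],'lockbox',BOX[:2],35)) for n in I]
for v in V:
    if v[1] is not None: print('box',fit([v],BOX,162,272,0,69))
for n in I:
    P=cloud(I[n]); x,y=inbox(-60,0); u=np.int32(proj(I[n],[x,y,69])[0]); print('front z',np.nanmedian(P[u[1]-2:u[1]+3,u[0]-4:u[0]+5,2]))
    m=np.vstack(inbox(-60,-90)+(69,)).T; u=np.int32(proj(I[n],m)[0]); print(np.nanmedian(P[u[1]-2:u[1]+3,u[0]-4:u[0]+5,2]))
    o=outline_of(n,'mat')
    for q in o[:2]:
        Q=world(I[n],np.argwhere(q['region'])[:,::-1],z=0); print(n,'mat',round(q['p'],2),rect(Q))
    print([(round(k['p'],2),world(I[n],k['at'],z=0)[0].round(1)) for k in mark_of(n,'mat')[:1]])
plan(400,-20,40,84.4)
save(I['scene'],'a.png',(130,150,350,315),1.82);save(I['top'],'b.png',(225,120,335,240),3.64)
cv2.imwrite('pics/shut.png',np.hstack([cv2.resize(cv2.imread('a.png'),(400,300)),cv2.resize(cv2.imread('b.png'),(300,300))]))
E
```

```text
time_s: 44.98
ee_pos: [313.1, -3.7, 153.0]
tcp_rot: [-0.154, -3.136, -0.001]
contact_force: [0.9, 0.3, 0.3]
finger_gap: 0.002
grip_force: 0.0
box (array([ 5.26502e+02, -2.99990e+01, -9.30000e-02]), np.float64(0.977))
box (array([ 5.27536e+02, -2.84520e+01, -1.07000e-01]), np.float64(0.96))
front z 69.04135419183831
68.78300242297792
scene mat 0.81 (array([682.2, -34.2]), array([315.4, 200. ]), -87.2)
[(0.74, array([ 602.7, -437.9,    0. ]))]
front z 70.34845286399059
68.83064636694166
top mat 0.6 (array([686.6, -33.4]), array([316.4, 196.5]), -88.8)
[(0.58, array([671.9, -36.4,   0. ]))]
 turn 0.001 shift [-1.399 -0.121  1.887] | tilt [ 0.001 -0.004  0.   ] q6 -0.15 tool x ang 174.4 t 45.4 F [ 0.  -0.5  0.2] gap -0.007 pos [317.2  -4.6 153.2] phi 84.4
```

View pics/shut.png

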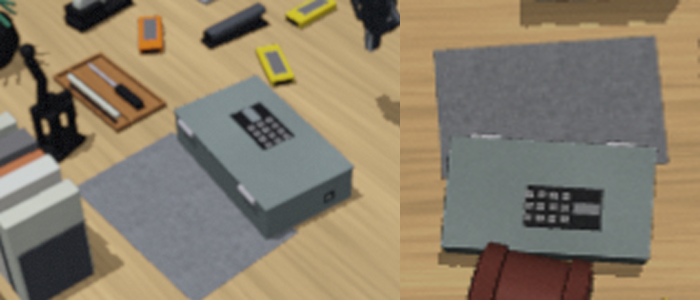

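Lid is latched (front edge reads 69 mm in both views); mat centre ≈ (684.5,-34), box needs +157 mm in x and about +7.7° turn. Push with both open fingers on the front face.

```bash
python3 -c "
from h import *
x,y=inbox(-118,0); plan(x,y,16,84.4)"; python3 -m handwheel '[[[0,0,0],[-0.5,-0.16,0.5],1],[[0,0,0],[-0.5,0,0.6],1],[[0,0,0],[-0.5,0,0.6],1],[[0,0,0],[0,0,0.58],1],[[0,0,0],[0,0,0],1],[[0,0,0],[0,0,0],1]]'; python3 -c "
from h import *
x,y=inbox(-91,0); plan(x,y,16,84.4)"
```

```text
turn 0.001 shift [-1.546 -0.037  2.287] | tilt [ 0.001 -0.004  0.   ] q6 -0.15 tool x ang 174.4 t 45.4 F [ 0.  -0.5  0.2] gap -0.007 pos [317.2  -4.6 153.2] phi 84.4
time_s: 46.12
ee_pos: [405.4, -22.9, 17.2]
tcp_rot: [-0.153, -3.138, -0.0]
contact_force: [-0.1, 0.1, -0.6]
finger_gap: 1.002
grip_force: 0.0
 turn 0.001 shift [-0.503  0.123  0.021] | tilt [ 0.    -0.001  0.   ] q6 -0.14 tool x ang 174.4 t 46.1 F [-0.1  0.1 -0.6] gap 1.002 pos [405.4 -22.9  17.2] phi 84.4
```

```bash
python3 -m handwheel '[[[0,0,0],[-0.2,0.12,0],1],[[0,0,0],[-0.15,0,0],1],[[0,0,0],[-0.1,0,0],1],[[0,0,0],[-0.08,0,0],1],[[0,0,0],[-0.05,0,0],1],[[0,0,0],[0,0,0],1]]'; python3 -m handwheel '[[[0,0,0],[-0.1,0,0],1],[[0,0,0],[-0.1,0,0],1],[[0,0,0],[-0.1,0,0],1],[[0,0,0],[0,0,0],1]]';python3 -c "
from h import *
plan(593.5,-37,16,92)"
```

```text
time_s: 46.88
ee_pos: [436.9, -18.4, 15.8]
tcp_rot: [-0.153, -3.131, -0.001]
contact_force: [-10.8, 0.8, 4.2]
finger_gap: 1.0
grip_force: 5.1
time_s: 47.38
ee_pos: [455.5, -20.3, 15.9]
tcp_rot: [-0.153, -3.132, -0.001]
contact_force: [-9.1, 0.7, 4.2]
finger_gap: 1.0
grip_force: 5.0
 turn -1.266 shift [-2.289 -0.359 -0.016] | tilt [ 0.004 -0.057  0.   ] q6 -0.11 tool x ang -178.0 t 47.4 F [-9.1  0.7  4.2] gap 1.0 pos [455.5 -20.3  15.9] phi 84.4
```

```bash
python3 -m handwheel '[[[0,0,-0.1],[-0.15,-0.02,0],1],[[0,0,-0.1],[-0.15,-0.02,0],1],[[0,0,-0.1],[-0.15,-0.02,0],1],[[0,0,-0.1],[-0.15,-0.02,0],1],[[0,0,-0.1],[-0.15,-0.02,0],1],[[0,0,-0.1],[-0.15,-0.02,0],1],[[0,0,-0.1],[-0.15,-0.02,0],1],[[0,0,-0.1],[-0.15,-0.02,0],1]]'; python3 - <<'E'
from h import *
plan(593.5,-37,16,92)
I={n:get_image(n) for n in('scene','top')}
for n in I:
    m=outl(n,I[n],'lockbox',(610,-30),35)
    if m is not None: print(n,'box',fit([(I[n],m)],(612,-32,-.03),162,272,0,69))
E
```

```text
time_s: 48.38
ee_pos: [525.8, -34.3, 15.6]
tcp_rot: [-0.022, -3.134, -0.001]
contact_force: [-12.6, 1.2, 5.6]
finger_gap: 1.003
grip_force: 6.4
 turn -0.465 shift [-1.126 -0.084 -0.015] | tilt [ 0.007 -0.075  0.   ] q6 -0.19 tool x ang -178.0 t 48.4 F [-12.6   1.2   5.6] gap 1.003 pos [525.8 -34.3  15.6] phi 89.2
scene box (array([ 6.20609e+02, -3.87800e+01, -2.60000e-02]), np.float64(0.966))
top box (array([ 6.23907e+02, -3.81600e+01, -1.90000e-02]), np.float64(0.476))
```

```bash
python3 -m handwheel '[[[0,0,-0.07],[-0.155,0,0],1],[[0,0,-0.07],[-0.155,0,0],1],[[0,0,-0.07],[-0.155,0,0],1],[[0,0,-0.07],[-0.155,0,0],1],[[0,0,-0.07],[-0.155,0,0],1],[[0,0,-0.07],[-0.155,0,0],1],[[0,0,-0.04],[-0.14,0,0],1],[[0,0,0],[0,0,0],1]]'; python3 -m handwheel '[[[0,0,0],[0.3,0,0],1],[[0,0,0],[0.6,0,0],1],[[0,0,0],[0.3,0,-0.7],1],[[0,0,0],[0.5,0,-0.9],1],[[0,0,0],[0.7,0,-0.9],1],[[0,0,0],[0.7,0,0],1],[[0,0,0],[0,0,0],1]]'; python3 - <<'E'
from h import *
plan(593.5,-37,16,92)
I={n:get_image(n) for n in('scene','top')}
for n in I:
    m=outl(n,I[n],'lockbox',(684,-34),35)
    if m is not None: print(n,'box',fit([(I[n],m)],(684,-34,.03),162,272,0,69))
save(I['scene'],'a.png',(130,130,410,400),1.7);save(I['top'],'b.png',(225,110,335,220),4)
cv2.imwrite('pics/final.png',np.hstack([cv2.resize(cv2.imread('a.png'),(400,400)),cv2.resize(cv2.imread('b.png'),(400,400))]))
E
```

```text
time_s: 49.58
ee_pos: [591.9, -34.2, 15.9]
tcp_rot: [0.053, -3.136, -0.0]
contact_force: [-7.8, -0.4, 4.4]
finger_gap: 0.999
grip_force: 4.0
time_s: 50.45
ee_pos: [409.6, -40.4, 162.5]
tcp_rot: [0.053, -3.141, 0.0]
contact_force: [0.8, 0.1, -0.3]
finger_gap: 0.999
grip_force: 0.0
 turn -0.013 shift [-3.067 -0.05   2.441] | tilt [-0.001 -0.003  0.   ] q6 -0.31 tool x ang -178.0 t 50.5 F [ 0.8  0.1 -0.3] gap 0.999 pos [409.6 -40.4 162.5] phi 91.9
scene box (array([ 6.85371e+02, -3.30920e+01,  3.70000e-02]), np.float64(0.983))
top box (array([ 6.92571e+02, -3.19230e+01,  6.70000e-02]), np.float64(0.913))
```

View pics/final.png

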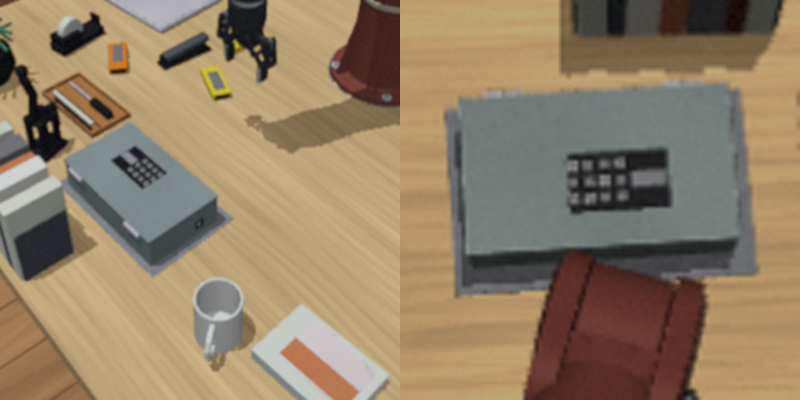

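The picture shows the box square on its mat with the lid flush, the rod in the tray, and the bystanders where they were. I hand the job in.

```bash
python3 -m handwheel '[[[0,0,0],[0,0,0],1],[[0,0,0],[0,0,0],1]]' >/dev/null; python3 -c "
from workcell import *
print(job_done())"
```

```text
the job is handed in; nothing more can be done
None
```

I handed the job in after about 51 s on the robot's clock; no verdict came back. In the last pictures the lid is shut flush over all three silver drives (two stacked), the rod lies in the pen tray, and the box sits on its mat, measured within about 10 mm and 2° of square.

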